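# Load a battery cell into the spring-contact bay of a cell test dock

### The job

Swing the orange clip well clear of the test dock's bay, then load the good green cell: push its bare negative end against the coil spring contact first, and only then drop and press its red positive end down behind the brass lip, until the cell lies flat on the bay floor. Finally swing the clip fully back over the cell, and leave the spent cell, the jar, the spray can and the screwdriver where they are.

Things in the scene. Friction and masses are not known exactly. Their poses are not given: they have to be found in the camera images.
- dock: Fixed cell test dock, x -86 to 127 mm, 66 mm wide. Origin under it on the bench, on the centre line y = 0; +x runs from loading deck to spring; z up. All heights are above the bench. In order along x: grey deck, lip (step down), bay between blue walls, spring, black block (x 66 to 94, top 44), grey readout head (x 97 to 127, 90 wide, 62 tall, 6 mm knobs on it).
- deck (a point): Middle of the grey loading deck's top, 26 mm high, dock x = -53.5 (deck from x -85 to -20 mm). Axes as the dock's. Two yellow guide rails on it (inner faces y +-13, outer +-16, tops 31 mm high, x -82 to -24) keep a lying cell on the centre line.
- lip (a point): Top edge of the brass lip, where the deck steps down 14 mm to the bay floor: dock x = -20 mm, y = 0, 26 mm high. Axes as the dock's. The cell's positive end face stands against it when seated.
- bay (a point): Centre of the seated cell: dock x = 15, y = 0, 28 mm high; dock axes. Bay floor 12 mm high; blue walls' inner faces y +-18.5, outer +-24.5, tops 40 mm, x -22 to 94. Brass spring plate 22 mm square, centre 27 mm high, face at dock x = 42 when free. Seated: positive end at the lip (cell x axis points to dock -x), cell top 44 mm high, spring squeezed about 8 mm.
- spring (a joint): Coil spring contact's brass plate: travel in m towards dock +x, 0 free, 0.016 at its stop; 0.7 N per mm. The cell's tilted raised end clears the lip when the spring is squeezed by about 11 to 15 mm.
- clip (a joint): Orange clip arm, 12 mm wide, on a pivot post at dock x 20, y 30 mm (18 x 12 mm, its cap 56 mm high). In rad: 0 = closed (stop), arm along dock -y across the bay; grows anticlockwise seen from above; 1.57 = arm along dock +x beside the bay; stop at 1.75. Arm 48 to 53 mm high. It stays where left; under 1.5 N at the knob moves it. Below about 1.2 it is in the way of loading.
- clip_knob (a point): Middle of the clip's upright round knob, 12 mm diameter, 64 mm above the bench, 50 mm from the pivot; knob stands from 53 to 75 mm above the bench. Its x and y axes turn with the clip.
- cell_center (a point): Middle of the good cell: a cylinder 32 mm diameter, 70 mm long, about 140 g, green wrap, with a red band at the positive end and bare steel at the flat negative end. Its x axis is the cell's axis and points to the positive (red) end. It starts lying on the saddle, axis 22 mm above the bench.
- cell_plus (a point): Centre of the flat red positive end face of the good cell, 35 mm from its middle; same axes.
- cell_minus (a point): Centre of the flat bare negative end face of the good cell, 35 mm from its middle; same axes.
- saddle: Fixed black saddle plate 90 x 62 x 6 mm under the good cell, with two yellow rails along its x (y +-13 to +-16, tops 11 mm above the bench). Origin under its middle on the bench.
- spent: Spent cell with black wrap and red band, 32 mm diameter, 70 mm tall, standing beside the saddle. Origin at the centre of its underside. Leave it.
- jar: Small jar with orange cap, 36 mm diameter, 55 mm tall, standing beside the saddle. Origin at the centre of its underside. Leave it.
- spray: Spray can, 48 mm diameter, 130 mm tall, standing beyond the dock's far end. Origin at the centre of its underside. Leave it.
- driver: Screwdriver 130 mm long lying along its x in the red tray (150 x 110 x 22 mm). Leave it.
Mind the look-alikes: they are no part of the job. What is shaped like the part that bears cell_center but blue or purple is not meant.

How it is judged:
On the way, in this order (a step that is already met when the one before it is completed fails the run):
1. the clip is swung clear of the bay (beyond 1.15 rad) (value of joint clip above 1.15 rad), for 0.1 s.
2. the cell's negative end squeezes the spring by over 4 mm while its positive end is still raised (value of joint spring above 0.004 m and z of cell_plus in the frame of dock above 0.035 m and z of cell_minus in the frame of dock below 0.034 m and x of cell_minus in the frame of dock above 0.035 m), for 0.05 s.
3. the cell lies flat in the bay between lip and squeezed spring, before the clip is closed (x of cell_plus in the frame of dock between -0.0235 and -0.016 m and z of each of cell_plus, cell_minus in the frame of dock below 0.031 m and x of cell_minus in the frame of dock above 0.046 m and y of cell_center in the frame of dock between -0.005 and 0.005 m and value of joint spring above 0.005 m and value of joint clip above 0.5 rad), for 0.2 s.
At the end, for the whole second after the job is handed in: The good cell rests flat in the bay, end centres within 3 mm of seated height, red end within 4 mm of the lip, under 5 mm off the centre line, spring squeezed over 5 mm; clip closed within 0.15 rad; bystanders not tipped nor moved over 25 mm (x of cell_plus in the frame of dock between -0.0235 and -0.016 m and z of each of cell_plus, cell_minus in the frame of dock below 0.031 m and x of cell_minus in the frame of dock above 0.046 m and y of cell_center in the frame of dock between -0.005 and 0.005 m and value of joint spring above 0.005 m and value of joint clip below 0.15 rad and linear speed of cell below 0.01 m/s); the robot touches nothing.
It fails at once if the spent cell is moved by more than 25 mm or tipped (distance of spent from where it was at the start of the episode above 0.025 m or angle between spent's own z axis and vertical above 0.3 rad).
It fails at once if the jar is moved by more than 25 mm or tipped (distance of jar from where it was at the start of the episode above 0.025 m or angle between jar's own z axis and vertical above 0.3 rad).
It fails at once if the spray can is moved by more than 25 mm or tipped (distance of spray from where it was at the start of the episode above 0.025 m or angle between spray's own z axis and vertical above 0.3 rad).
It fails at once if the screwdriver is moved by more than 25 mm (distance of driver from where it was at the start of the episode above 0.025 m).
It also fails if it takes over 72 s, if anything falls off the work surface, if the arm or the gripper's body presses on something with over 40 N, if the wrist force passes 120 N, or if a joint passes its speed limit or range.

### The arm

A 7-joint arm with a two-finger parallel gripper is mounted at the origin on the work surface. World frame = base frame: x ahead of the robot, y to its left, z up, the work surface at z = 0. Lengths are in m, angles in rad, forces in N, time in s.
With the tool pointing down it reaches from about 0.35 to 0.9 m from the base axis. Payload 19.9 kg.
Tool frame: the origin (TCP) lies between the finger pads; the fingertips stand bot.finger_overhang ahead of it and the grasp point (between the pads) lies 3 mm ahead of it (bot.finger_overhang is the distance from the TCP to the fingertips, in m); z points along the fingers, y is the direction in which the jaws open and shut (so a half turn about z gives the same grasp; the last joint's range is limited). The gripper opens to 85 mm and grips with 20 to 120 N. Pads are 22 mm wide; open, the fingers measure 114 mm over their backs; the gripper's body (76 mm by 85 mm) begins 54 mm behind the grasp point. The pads swing forward as they close: fully open they stand 13 mm farther back than shut.
Start: joints at [-1.258, 0.417, -0.01, 1.614, 0.005, 1.111, -0.053], TCP at [0.217, 0.586, 0.253] pointing down, gripper open.
Joint ranges: [-2.81, 2.81], [-0.39, 2.02], [-1.27, 1.25], [0.06, 2.57], [-1.19, 4.33], [0.19, 2], [-2.82, 2.82]. Speed limits (rad/s): [1.89, 1.89, 2.39, 2.39, 3.01, 3.01, 3.01].

### API

Orientations are given as a rotation vector (axis times angle).
In Python, from rig import readout, viewer, order, models, bot gives the robot as it stands.
- The arm moves only by the tool drive_tool, never from a script. Its arguments are lists of equal length, an entry for each row: "linear": the shift along the tool's x, y, z in mm, a list of three; "delta_rot": the turn, a rotation vector about the tool's x, y, z in degrees, a list of three; "jaw": the closure, from 0 (fully open) to 1 (shut). In form: {"linear": [[x, y, z], ...], "delta_rot": [[rx, ry, rz], ...], "jaw": [jaw, ...]}. A call has 1 to 5 rows; each row is the pose to reach, as a shift and turn from the pose measured when the call began, along the tool's axes at that moment; what a row does not reach only later rows make up. A row lasts 1/10 s, in which the tool goes at most 50 mm and 8.59 degrees, less where a joint would pass 70% of its speed; a pose out of reach is approached as far as the arm can. A call with a gripper value outside its range is refused whole. The fingers move at their own pace and stop on an object; "squeeze" is the grip in N (left out, the last holds). Time passes only in rows, so rows that repeat a pose let the fingers close. It gives the time, the measured TCP pose, the force and the opening at its end, in the units of the state.
- readout.get_state(): the state, without advancing time (a new reading comes with each control period).
- viewer.read_camera(name): name is "scene" or "side" or "wrist"; returns (picture, depth): 400x640x3 uint8, blue, green, red; 400x640 float32, m along the optical axis (not along the pixel's ray), 0 where there is no reading.
- viewer.camera_model(name): a dict with "K" (3x3 intrinsics, pixels), "origin" and "rotation" of the camera in the world; the wrist camera has in their place "hand_eye" (4x4, takes a point from camera to tool coordinates, whose origin is the TCP and whose axes are the flange's). Camera axes: x right, y down, z forward; pixel columns grow to the right and rows downward; lengths in m; the calibration is good to about 2 mm. A picture is of the moment at which its call begins: read the wrist's pose just before it. camera_model takes no time and is no camera call.
- order.close_job(): hands the job in, once; it reports no verdict.
Trained networks look in the newest picture that a camera, given by its name, has taken for a name from the list of things; names that differ only in an ending like _2 or _b are one class to them, and where a whole thing is asked for, a point or a joint stands for the part that bears it (a point fixed in the world has none). Each returns a list of dicts, best first, with "conf" (0 to 1); they miss things now and then, are a little off and sometimes report something else, mostly with a low value. They report only what shows in the picture. A call takes as long as a camera call. They do not tell look-alikes from the thing itself.
- models.recognise(camera, query): "xyz" ([x, y, z] in m, in the coordinates of the camera as it stood for that picture, good to about 4 mm: the middle of the surface that is visible of it).
- models.silhouettes(camera, query): "region" (400x640 bool, what is visible of it).
- models.pinpoint(camera, query): "xyz" ([x, y, z] in m, in the coordinates of the camera as it stood for that picture, good to about 4 mm: a listed point, or the origin of a listed thing).
The state is a dict: "time_s": time; "q": joint angles; "qd": joint speeds; "tau": joint torques, N m; "eef_pos": TCP position; "ee_rot": TCP orientation; "ft_force": force on the tool from outside, world axes, zero at the start; "moment": the same for the moment, N m; "grip_width": finger opening in m.
Only numpy, scipy, OpenCV 4.12 (cv2) and the standard library are available. Lean on these libraries where they do the work, as an engineer would, in place of code of your own. Each camera call takes 0.05 s, during which the arm holds its last target. There are 200 camera calls.

## Working session

There is one attempt and no reset: what is moved stays moved. The work goes in short steps, Python scripts to look and compute and a tool call to move; the robot and the scene stay as the last step left them, time stands still between calls to the robot, and variables do not carry over. Pictures are saved under pics/ and viewed, about 8 in all and at most 12, crops included, and the job is handed in when it is done.

Besides the shell and the picture viewer there is one more tool, called after "Emit:" as name(argument=value, ...), one argument or row to a line, values as JSON. drive_tool: Moves the arm, as the interface text tells. Its arguments: {"type":"object","properties":{"linear":{"type":"array"},"delta_rot":{"type":"array"},"jaw":{"type":"array"},"squeeze":{"type":"number"}},"required":["linear","delta_rot","jaw"]}

```bash
ls; mkdir -p pics; cat > h.py <<'E'
import numpy as np, cv2
from scipy.spatial.transform import Rotation as R
from rig import readout, viewer, order, models, bot
def cam(name):
    m=viewer.camera_model(name)
    if name=='wrist':
        s=readout.get_state(); T=np.eye(4); T[:3,:3]=R.from_rotvec(s['ee_rot']).as_matrix(); T[:3,3]=s['eef_pos']
        return m['K'],T@np.array(m['hand_eye'])
    T=np.eye(4); T[:3,:3]=m['rotation']; T[:3,3]=m['origin']; return np.array(m['K']),T
def w(T,p): return T[:3,:3]@np.array(p)+T[:3,3]
def pix(K,p): p=np.array(p); return (np.array(K)@p/p[2])[:2].round().astype(int)
E
python3 - <<'E'
from h import *
s=readout.get_state(); print({k:np.round(v,3) for k,v in s.items()}, bot.finger_overhang)
for c in ['scene','side']:
    K,T=cam(c); im,d=viewer.read_camera(c); cv2.imwrite(f'pics/{c}0.png',im)
    for q in ['dock','deck','lip','bay','clip_knob','cell_center','cell_plus','cell_minus','saddle','spent','jar','spray','driver']:
        r=models.pinpoint(c,q)
        print(c,q,[(round(x['conf'],2),w(T,x['xyz']).round(3).tolist(),pix(K,x['xyz']).tolist()) for x in r[:3]])
E
```

```text
pics
{'time_s': np.float64(0.0), 'q': array([-1.258,  0.418, -0.01 ,  1.614,  0.005,  1.111, -0.053]), 'qd': array([ 0.001,  0.001,  0.001, -0.002, -0.   ,  0.001,  0.   ]), 'tau': array([ 2.0000e-03, -8.6443e+01,  6.8000e-01, -4.3488e+01,  1.9000e-02,
        7.0000e-03,  0.0000e+00]), 'eef_pos': array([0.216, 0.586, 0.253]), 'ee_rot': array([-5.530e-01, -3.092e+00,  2.000e-03]), 'ft_force': array([0.405, 0.095, 0.461]), 'moment': array([ 0.015,  0.024, -0.03 ]), 'grip_width': np.float64(0.085)} 0.022
scene dock [(0.72, [2.025, 0.648, 1.356], [303, 219])]
scene deck [(0.77, [2.109, 0.732, 1.44], [306, 199])]
scene lip [(0.77, [2.066, 0.689, 1.396], [305, 207])]
scene bay [(0.61, [2.032, 0.655, 1.362], [301, 213])]
scene clip_knob [(0.69, [2.031, 0.654, 1.362], [292, 212])]
scene cell_center [(0.83, [1.356, -0.021, 0.686], [441, 225]), (0.79, [1.64, 0.263, 0.971], [412, 193]), (0.52, [1.945, 0.568, 1.276], [362, 185])]
scene cell_plus [(0.7, [1.558, 0.181, 0.888], [423, 199]), (0.68, [1.322, -0.055, 0.652], [441, 234]), (0.63, [1.932, 0.556, 1.263], [264, 264])]
scene cell_minus [(0.
[... 874 characters left out ...]
.92, [0.571, -0.409, 1.109], [252, 201]), (0.71, [0.336, -0.643, 0.874], [286, 182]), (0.63, [0.171, -0.808, 0.709], [304, 148])]
side cell_plus [(0.82, [0.515, -0.465, 1.053], [260, 195]), (0.72, [0.416, -0.563, 0.954], [270, 157]), (0.57, [0.102, -0.878, 0.64], [314, 149])]
side cell_minus [(0.83, [0.523, -0.456, 1.061], [256, 172]), (0.78, [0.263, -0.717, 0.801], [291, 149]), (0.61, [0.665, -0.315, 1.203], [237, 208])]
side saddle [(0.56, [0.473, -0.506, 1.011], [263, 169])]
side spent [(0.65, [0.63, -0.35, 1.168], [239, 158])]
side jar [(0.49, [0.33, -0.65, 0.868], [287, 182])]
side spray [(0.87, [-0.138, -1.118, 0.4], [386, 262])]
side driver [(0.81, [0.345, -0.635, 0.883], [317, 356])]
```

The camera rotation is evidently a rotation vector, so I'll convert it and re-project the pixels.

```bash
sed -i "s/T\[:3,:3\]=m\['rotation'\]/T[:3,:3]=rot(m['rotation'])/" h.py
cat >> h.py <<'E'
def rot(r):
    r=np.array(r); return r if r.shape==(3,3) else (R.from_rotvec(r) if r.shape==(3,) else R.from_quat(r)).as_matrix()
E
python3 - <<'E'
from h import *
print(viewer.camera_model('scene'))
ims=[]
for c in ['scene','side']:
    K,T=cam(c); im=cv2.imread(f'pics/{c}0.png'); ims.append(im)
    viewer.read_camera(c)
    for q in ['dock','deck','lip','bay','clip_knob','cell_center','cell_plus','cell_minus','saddle','spent','jar','spray','driver']:
        r=models.pinpoint(c,q)
        print(c,q,[(round(x['conf'],2),w(T,x['xyz']).round(3).tolist(),pix(K,x['xyz']).tolist()) for x in r[:3]])
cv2.imwrite('pics/a.png',cv2.resize(np.vstack([ims[0][130:330,120:520],ims[1][110:400,140:540]]),None,fx=1.2,fy=1.2))
E
```

```text
{'K': array([[368.87331801,   0.        , 318.2133598 ],
       [  0.        , 368.87331801, 201.62839336],
       [  0.        ,   0.        ,   1.        ]]), 'origin': array([ 1.29035095, -0.08655782,  0.62097639]), 'rotation': array([-1.76523888, -1.53356903,  0.75761495])}
scene dock []
scene deck [(0.93, [0.502, -0.006, 0.026], [306, 199])]
scene lip [(0.89, [0.536, -0.015, 0.025], [305, 207])]
scene bay [(0.73, [0.565, -0.025, 0.029], [302, 213]), (0.66, [0.599, -0.051, 0.064], [292, 212])]
scene clip_knob [(0.74, [0.603, -0.05, 0.062], [293, 213])]
scene cell_center [(0.83, [0.441, 0.164, 0.015], [363, 185]), (0.67, [0.644, 0.311, 0.017], [440, 225]), (0.55, [0.513, 0.283, 0.022], [411, 194])]
scene cell_plus [(0.87, [0.676, 0.304, 0.019], [442, 233]), (0.82, [0.541, 0.307, 0.02], [423, 200]), (0.71, [0.476, 0.174, 0.019], [369, 190])]
scene cell_minus [(0.88, [0.608, 0.324, 0.019], [439, 215]), (0.54, [0.484, 0.257, 0.024], [399, 188]), (0.49, [0.41, 0.155, 0.017], [357, 178])]
scene saddle [(0.82, [0.517, 0.285, -0.001], [411, 201])]
scene spent [(0.85, [0.462, 0.358, -0.00
[... 694 characters left out ...]
1]), (0.76, [0.516, 0.281, 0.019], [264, 163]), (0.49, [0.642, 0.307, 0.018], [304, 147])]
side cell_plus [(0.94, [0.469, 0.175, 0.013], [258, 195]), (0.87, [0.542, 0.305, 0.018], [270, 156]), (0.62, [0.669, 0.296, 0.01], [314, 149])]
side cell_minus [(0.86, [0.403, 0.152, 0.013], [236, 208]), (0.75, [0.611, 0.322, 0.01], [292, 149]), (0.65, [0.488, 0.255, 0.016], [257, 173])]
side saddle [(0.63, [0.515, 0.283, -0.006], [264, 169])]
side spent [(0.87, [0.46, 0.353, 0.0], [239, 157])]
side jar [(0.82, [0.557, 0.208, -0.001], [287, 182])]
side spray [(0.74, [0.691, -0.129, -0.004], [385, 262])]
side driver [(0.74, [0.515, 0.285, -0.003], [264, 168]), (0.66, [0.457, -0.284, 0.001], [316, 355])]
```

View pics/a.png

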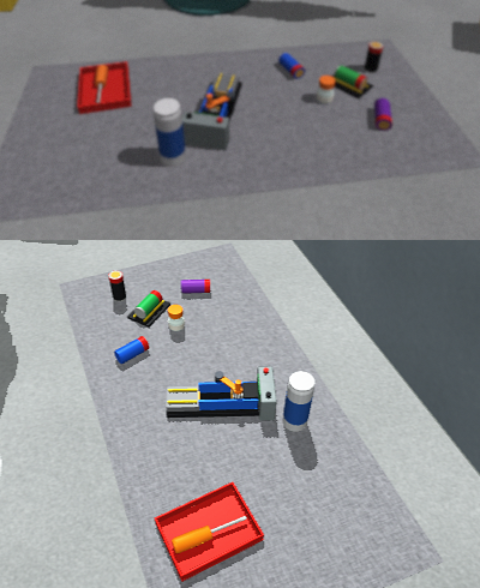

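The scene crop shows the dock at about px (300,215), with the clip part open. The lying cell-shaped candidates, in scene pixels, are:
- **Green**, (411,194), on the black saddle.
- **Blue**, (362,185).
- **Purple**, (441,225).

Only green on the saddle fits, at world (0.514, 0.282). Next I'll fly over the dock for a closer look.

Emit:
drive_tool(
  linear=[
    [-520, -453, 0],
    [-520, -453, 0],
    [-520, -453, 0],
    [-520, -453, 0],
    [-520, -453, 0],
  ],
  delta_rot=[
    [0, 0, 0],
    [0, 0, 0],
    [0, 0, 0],
    [0, 0, 0],
    [0, 0, 0],
  ],
  jaw=[0.6, 0.6, 0.6, 0.6, 0.6],
)

```text
time_s: 3.3
eef_pos: [0.3371, 0.3651, 0.2535]
ee_rot: [0.553, 3.092, 0.001]
ft_force: [1.5, 0.6, -0.5]
grip_width: 0.0342
```

Emit:
drive_tool(
  linear=[
    [-333, -290, 0],
    [-333, -290, 0],
    [-333, -290, 0],
    [-333, -290, 0],
    [-333, -290, 0],
  ],
  delta_rot=[
    [0, 0, 0],
    [0, 0, 0],
    [0, 0, 0],
    [0, 0, 0],
    [0, 0, 0],
  ],
  jaw=[0.6, 0.6, 0.6, 0.6, 0.6],
)

```text
time_s: 3.8
eef_pos: [0.4569, 0.1456, 0.2537]
ee_rot: [0.552, 3.092, 0.002]
ft_force: [0.4, -0.1, -0.1]
grip_width: 0.0341
```

```bash
cat >> h.py <<'E'
def tool(yaw,pitch=0):
    "tool pointing down, tool x at world yaw (deg), then pitched about tool y (deg)"
    a=np.radians(yaw); x=np.array([np.cos(a),np.sin(a),0]); z=np.array([0,0,-1.]); y=np.cross(z,x)
    return np.column_stack([x,y,z])@R.from_euler('y',pitch,degrees=True).as_matrix()
def goto(p,M):
    s=readout.get_state(); A=R.from_rotvec(s['ee_rot']).as_matrix(); p=np.array(p,float)
    print('linear',(A.T@(p-s['eef_pos'])*1000).round(1),'rot',np.degrees(R.from_matrix(A.T@M).as_rotvec()).round(1))
def st():
    s=readout.get_state(); A=R.from_rotvec(s['ee_rot']).as_matrix()
    print('t',round(s['time_s'],2),'p',np.round(s['eef_pos'],4),'xax',A[:,0].round(3),'z',A[:,2].round(3),'F',np.round(s['ft_force'],1),'M',np.round(s['moment'],2),'g',round(float(s['grip_width']),4))
E
python3 - <<'E'
from h import *
st(); goto([.56,-.02,.25],tool(165))
E
```

```text
t 3.8 p [0.4569 0.1456 0.2537] xax [-0.938  0.346 -0.001] z [ 0.001  0.001 -1.   ] F [ 0.4 -0.1 -0.1] M [ 0.11 -0.03 -0.02] g 0.0341
linear [-154.  -119.7    3.6] rot [ 0.1  0.  -5.3]
```

Emit:
drive_tool(
  linear=[
    [-154, -120, 4],
    [-154, -120, 4],
    [-154, -120, 4],
    [-154, -120, 4],
    [-154, -120, 4],
  ],
  delta_rot=[
    [0, 0, -5.3],
    [0, 0, -5.3],
    [0, 0, -5.3],
    [0, 0, -5.3],
    [0, 0, -5.3],
  ],
  jaw=[0.6, 0.6, 0.6, 0.6, 0.6],
)

```text
time_s: 4.3
eef_pos: [0.5615, -0.0263, 0.2496]
ee_rot: [0.419, 3.112, -0.002]
ft_force: [-0.4, -0.2, 0.8]
grip_width: 0.0342
```

```bash
python3 - <<'E'
from h import *
st(); K,T=cam('wrist'); im,d=viewer.read_camera('wrist'); np.savez('w1.npz',im=im,d=d,K=K,T=T)
for q in ['deck','lip','bay','clip_knob']:
    r=models.pinpoint('wrist',q)
    print(q,[(round(x['conf'],2),w(T,x['xyz']).round(4).tolist(),pix(K,x['xyz']).tolist()) for x in r[:2]])
# top view map by depth
v,u=np.nonzero(d>0); P=np.linalg.inv(K)@np.vstack([u,v,np.ones_like(u)])*d[v,u]; P=(T[:3,:3]@P).T+T[:3,3]
def fit(m,n):
    Q=P[m][:,:2].astype(np.float32); r=cv2.minAreaRect(Q); print(n,len(Q),np.round(r[0],4),np.round(r[1],4),round(r[2],2), 'zmed',np.median(P[m][:,2]).round(4))
b,g,rr=[im[v,u,i].astype(int) for i in range(3)]
fit((b>120)&(b>rr+50)&(P[:,2]>.03)&(P[:,2]<.05),'blue walls')
fit((rr>150)&(b<80)&(g>140)&(P[:,2]<.04)&(P[:,2]>.022),'rails')
fit((rr>150)&(b<90)&(g<150)&(P[:,2]>.068)&(P[:,2]<.08),'knob')
cv2.imwrite('pics/w1.png',im)
E
```

```text
t 4.3 p [ 0.5615 -0.0263  0.2496] xax [-0.964  0.265 -0.002] z [ 0.002 -0.002 -1.   ] F [-0.4 -0.2  0.8] M [ 0.05  0.04 -0.08] g 0.0342
deck [(0.78, [0.5018, -0.0036, 0.0243], [320, 117])]
lip [(0.86, [0.5347, -0.0171, 0.0265], [316, 149]), (0.42, [0.4893, 0.2574, 0.021], [556, 37])]
bay [(0.89, [0.5647, -0.0283, 0.0294], [314, 176])]
clip_knob [(0.58, [0.6026, -0.0471, 0.0642], [306, 220])]
blue walls 1449 [0.5431 0.0133] [0.0969 0.3762] 42.4 zmed 0.0386
rails 576 [ 0.4242 -0.2793] [0.0604 0.0141] 3.56 zmed 0.0276
knob 61 [ 0.634  -0.0417] [0.0742 0.0117] 10.35 zmed 0.074
```

View pics/w1.png

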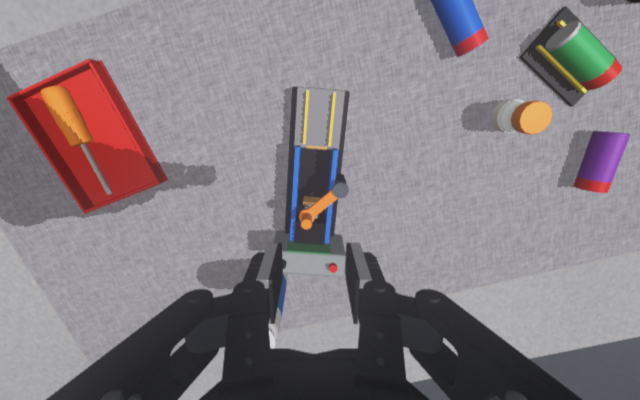

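The wrist view shows the dock down the middle, lip at (316,149), the clip at about 45° with its knob at (306,220), and the green cell at (587,55). The jar is at (525,117). I'll fit the dock frame offline from this frame.

```bash
python3 - <<'E'
from h import *
z=np.load('w1.npz'); im,d,K,T=[z[k] for k in ['im','d','K','T']]
v,u=np.nonzero(d>0); P=np.linalg.inv(K)@np.vstack([u,v,np.ones_like(u)])*d[v,u]; P=(T[:3,:3]@P).T+T[:3,3]
b,g,r=[im[v,u,i].astype(int) for i in range(3)]
near=np.hypot(P[:,0]-.55,P[:,1]+.02)<.12
def line(m,n):
    Q=P[m]; vx,vy,x,y=cv2.fitLine(Q[:,:2].astype(np.float32),cv2.DIST_HUBER,0,.001,.001).ravel()
    s=np.sign(vx); print(n,m.sum(),'yaw',round(np.degrees(np.arctan2(vy*s,vx*s)),2),'pt',round(x,4),round(y,4),'z',np.median(Q[:,2]).round(4), 'offset from TCP-dock line y', round(-np.sin(np.radians(-15.4))*(x-.555)+np.cos(np.radians(-15.4))*(y+.022),4))
bl=near&(b>r+60)&(b>g+20)&(P[:,2]>.036)&(P[:,2]<.046)&(v<245)
line(bl&(u<308),'wallL'); line(bl&(u>318),'wallR')
ye=near&(r>b+60)&(g>b+60)&(abs(r-g)<60)&(v<150)&(P[:,2]>.024)
line(ye&(u<318),'railL'); line(ye&(u>325),'railR')
a=np.radians(-15.4); X=np.array([np.cos(a),np.sin(a)])
pr=(P[:,:2]-[.555,-.022])@X
for n,m in [('wall',bl),('rail',ye)]: print(n,np.percentile(pr[m],[1,99]).round(4))
br=near&(v>140)&(v<156)&(u>300)&(u<334)
cols=im[136:160:2,318]; 
for vv in range(136,162,2):
    i=np.nonzero((v==vv)&(u==318))[0]
    if len(i): print(vv,im[vv,318],P[i[0]].round(4),pr[i[0]].round(4))
kn=near&(r>b+80)&(r>g+30)&(P[:,2]>.070)&(P[:,2]<.08); print('knob',kn.sum(),P[kn].mean(0).round(4))
post=near&(P[:,2]>.052)&(P[:,2]<.06)&(abs(u-341)<8)&(abs(v-186)<10); print('post',post.sum(),P[post].mean(0).round(4))
gr=(g>r+40)&(g>b+40)&(u>540); print('green',gr.sum()); 
Q=P[gr&(P[:,2]>.033)]; vx,vy,x,y=cv2.fitLine(Q[:,:2].astype(np.float32),cv2.DIST_HUBER,0,.001,.001).ravel(); print('cell top ridge',np.degrees(np.arctan2(vy,vx)),x,y,np.median(Q[:,2]))
sr=(r>b+60)&(g>b+60)&(abs(r-g)<60)&(u>530)&(P[:,2]<.02); line(sr&(v>40),'saddle rail')
E
```

```text
wallL 476 yaw -20.03 pt 0.5772 -0.0552 z 0.0394 offset from TCP-dock line y -0.0261
wallR 389 yaw -19.72 pt 0.5905 -0.0145 z 0.0394 offset from TCP-dock line y 0.0166
railL 162 yaw -19.41 pt 0.5023 -0.0205 z 0.0305 offset from TCP-dock line y -0.0126
railR 153 yaw -19.89 pt 0.507 0.0083 z 0.0307 offset from TCP-dock line y 0.0165
wall [-0.0238  0.0914]
rail [-0.0834 -0.0218]
136 [158 153 153] [ 0.5216 -0.0111  0.0259] -0.0351
138 [157 152 153] [ 0.5238 -0.0117  0.0258] -0.0329
140 [158 152 153] [ 0.5259 -0.0123  0.0259] -0.0306
142 [158 151 153] [ 0.5282 -0.0129  0.0252] -0.0282
144 [157 151 153] [ 0.5304 -0.0135  0.0255] -0.026
146 [131 169 197] [ 0.5327 -0.0141  0.0246] -0.0236
148 [101 155 188] [ 0.5348 -0.0146  0.026 ] -0.0215
150 [62 63 70] [ 0.5391 -0.0156  0.0123] -0.017
152 [62 55 58] [ 0.5416 -0.0163  0.0113] -0.0145
154 [61 56 58] [ 0.5438 -0.0169  0.0122] -0.0122
156 [61 56 59] [ 0.5464 -0.0176  0.0107] -0.0095
158 [61 55 58] [ 0.5486 -0.0182  0.0116] -0.0072
160 [60 55 58] [ 0.5511 -0.0189  0.0111] -0.0046
knob 98 [ 0.6024 -0.0471  0.074 ]
post 182 [ 0.5807 -0.0015  0.0554]
green 1456
cell top ridge 37.061058 0.516452 0.2805605 0.036526133035768016
saddle rail 235 yaw 38.36 pt 0.5216 0.2688 z 0.0103 offset from TCP-dock line y 0.2715
```

```bash
cat >> h.py <<'E'
DY=-19.8
def D(x,y,z):
    a=np.radians(DY); return np.array([.5533+(x*np.cos(a)-y*np.sin(a))/1e3, -.0237+(x*np.sin(a)+y*np.cos(a))/1e3, z/1e3])
E
python3 - <<'E'
from h import *
M=tool(138)
goto(D(54,-5,130),M); 
A=M
for p,q in [((54,-5,130),(54,-5,78)),((54,-5,78),(74,43,78)),((74,43,78),(74,43,200))]:
    print((A.T@(D(*q)-D(*p))*1e3).round(1))
E
```

```text
linear [-48.5 -15.9 119.7] rot [ 0.1  0.  27.1]
[ 0.  0. 52.]
[-0.4 52.   0. ]
[   0.    0. -122.]
```

Emit:
drive_tool(
  linear=[
    [-48, -16, 60],
    [-48, -16, 100],
    [-48, -16, 120],
    [-48, -16, 120],
    [-48, -16, 120],
  ],
  delta_rot=[
    [0, 0, 8],
    [0, 0, 16],
    [0, 0, 24],
    [0, 0, 27],
    [0, 0, 27],
  ],
  jaw=[0.6, 0.6, 0.6, 0.6, 0.6],
)

```text
time_s: 5.05
eef_pos: [0.6014, -0.0454, 0.1289]
ee_rot: [-1.121, -2.934, -0.002]
ft_force: [0.5, -0.2, 1.0]
grip_width: 0.0339
```

Emit:
drive_tool(
  linear=[
    [0, 0, 26],
    [0, 0, 52],
    [0, 0, 52],
  ],
  delta_rot=[
    [0, 0, 0],
    [0, 0, 0],
    [0, 0, 0],
  ],
  jaw=[0.6, 0.6, 0.6],
)

```text
time_s: 5.35
eef_pos: [0.6002, -0.0441, 0.0753]
ee_rot: [-1.115, -2.933, -0.001]
ft_force: [-0.2, 0.4, 0.9]
grip_width: 0.0339
```

```bash
python3 - <<'E'
from h import *
st(); goto(D(74,43,78),tool(138))
E
```

```text
t 5.35 p [ 0.6002 -0.0441  0.0753] xax [-0.747  0.664  0.004] z [-0.004  0.002 -1.   ] F [-0.2  0.4  0.9] M [0.01 0.05 0.01] g 0.0339
linear [-4.1 51.5 -2.7] rot [-0.  -0.2  0.4]
```

Emit:
drive_tool(
  linear=[
    [-1, 13, -2],
    [-2, 26, -2],
    [-3, 39, -2],
    [-4, 52, -2],
    [-4, 52, -2],
  ],
  delta_rot=[
    [0, 0, 0],
    [0, 0, 0],
    [0, 0, 0],
    [0, 0, 0],
    [0, 0, 0],
  ],
  jaw=[0.6, 0.6, 0.6, 0.6, 0.6],
)

```text
time_s: 5.85
eef_pos: [0.6392, -0.0055, 0.0775]
ee_rot: [-1.111, -2.935, -0.003]
ft_force: [-0.4, 0.3, -0.3]
grip_width: 0.0342
```

```bash
python3 - <<'E'
from h import *
st()
K,T=cam('scene'); im,d=viewer.read_camera('scene'); print([(x['conf'],w(T,x['xyz']).round(4)) for x in models.pinpoint('scene','clip_knob')])
a=np.radians(38.0); c=np.array([.5162,.2815]); M=tool(38)
E
```

```text
t 5.85 p [ 0.6392 -0.0055  0.0775] xax [-0.749  0.662  0.004] z [-0.003  0.003 -1.   ] F [-0.4  0.3 -0.3] M [ 0.04 -0.   -0.  ] g 0.0342
[(0.49, array([ 0.6306, -0.0118,  0.0607]))]
```

Emit:
drive_tool(
  linear=[
    [0, 0, -50],
    [0, 0, -95],
    [35, 15, -130],
    [75, 33, -150],
    [118, 54, -170],
  ],
  delta_rot=[
    [0, 0, 0],
    [0, 0, 0],
    [0, 0, 8],
    [0, 0, 16],
    [0, 0, 24],
  ],
  jaw=[0.6, 0.6, 0.6, 0.6, 0.6],
)

```text
time_s: 6.45
eef_pos: [0.5869, 0.1073, 0.2475]
ee_rot: [-1.702, -2.636, -0.001]
ft_force: [1.2, 1.6, -0.2]
grip_width: 0.0344
```

```bash
python3 - <<'E'
from h import *
st(); goto([.515,.282,.25],tool(38))
E
```

```text
t 6.45 p [0.5869 0.1073 0.2475] xax [-0.412  0.911  0.003] z [-0.003  0.003 -1.   ] F [ 1.2  1.6 -0.2] M [ 0.01 -0.04 -0.04] g 0.0344
linear [188.8   6.4  -1.9] rot [-0.2 -0.1 76.3]
```

Emit:
drive_tool(
  linear=[
    [40, 2, 0],
    [80, 3, 0],
    [120, 4, -2],
    [160, 6, -2],
    [189, 6, -2],
  ],
  delta_rot=[
    [0, 0, 8.5],
    [0, 0, 17],
    [0, 0, 25.5],
    [0, 0, 34],
    [0, 0, 42],
  ],
  jaw=[0.6, 0.6, 0.6, 0.6, 0.6],
)

```text
time_s: 6.95
eef_pos: [0.5132, 0.284, 0.2502]
ee_rot: [-2.538, -1.845, 0.0]
ft_force: [-0.1, 0.5, -0.1]
grip_width: 0.034
```

Emit:
drive_tool(
  linear=[
    [0, 0, 0],
    [0, 0, 0],
    [0, 0, 0],
    [0, 0, 0],
    [0, 0, 0],
  ],
  delta_rot=[
    [0, 0, 8.5],
    [0, 0, 17],
    [0, 0, 25.5],
    [0, 0, 34],
    [0, 0, 34],
  ],
  jaw=[0.6, 0.6, 0.4, 0.4, 0.4],
)

```text
time_s: 7.45
eef_pos: [0.5131, 0.2835, 0.2501]
ee_rot: [-2.968, -1.017, 0.003]
ft_force: [0.6, -0.7, -0.3]
grip_width: 0.0513
```

```bash
python3 - <<'E'
from h import *
st(); K,T=cam('wrist'); im,d=viewer.read_camera('wrist'); cv2.imwrite('pics/w2.png',im)
for q in ['cell_center','cell_plus','cell_minus','spent','jar']:
    r=models.pinpoint('wrist',q); print(q,[(round(x['conf'],2),w(T,x['xyz']).round(4).tolist(),pix(K,x['xyz']).tolist()) for x in r[:2]])
v,u=np.nonzero(d>0); P=np.linalg.inv(K)@np.vstack([u,v,np.ones_like(u)])*d[v,u]; P=(T[:3,:3]@P).T+T[:3,3]
b,g,r=[im[v,u,i].astype(int) for i in range(3)]
near=np.hypot(P[:,0]-.515,P[:,1]-.282)<.06
sr=near&(r>b+60)&(g>b+60)&(abs(r-g)<70)&(P[:,2]<.02)
X=np.array([np.cos(np.radians(40)),np.sin(np.radians(40))]); Y=np.array([-X[1],X[0]])
o=P[:,:2]-[.515,.282]
for s in (1,-1):
    m=sr&((o@Y)*s>0); Q=P[m]; vx,vy,x,y=cv2.fitLine(Q[:,:2].astype(np.float32),cv2.DIST_HUBER,0,.001,.001).ravel()
    print('rail',m.sum(),np.degrees(np.arctan2(vy,vx))%180,x,y,np.median(Q[:,2]))
m=near&(P[:,2]>.015); n=cv2.minAreaRect(P[m][:,:2].astype(np.float32)); print('cell rect',n)
gt=near&(P[:,2]>.035); Q=P[gt]; vx,vy,x,y=cv2.fitLine(Q[:,:2].astype(np.float32),cv2.DIST_HUBER,0,.001,.001).ravel(); print('ridge',np.degrees(np.arctan2(vy,vx))%180,x,y,Q[:,2].max())
red=near&(r>g+60)&(r>b+60)&(P[:,2]>.02); print('red',P[red].mean(0))
print('X extents', np.percentile((o@X)[m],[.5,99.5]), 'tops z>.03', np.percentile((o@X)[near&(P[:,2]>.03)],[.5,99.5]))
E
```

```text
t 7.45 p [0.5131 0.2835 0.2501] xax [ 0.79   0.613 -0.   ] z [-0.003  0.003 -1.   ] F [ 0.6 -0.7 -0.3] M [-0.06 -0.04 -0.03] g 0.0513
cell_center [(0.94, [0.4446, 0.1624, 0.015], [353, 263]), (0.9, [0.5136, 0.2802, 0.0265], [316, 174])]
cell_plus [(0.96, [0.4699, 0.1724, 0.0207], [361, 247]), (0.81, [0.5425, 0.3049, 0.0223], [315, 141])]
cell_minus [(0.82, [0.4108, 0.1488, 0.0149], [345, 285]), (0.75, [0.6135, 0.3208, 0.0211], [343, 80])]
spent [(0.64, [0.4608, 0.3576, 0.005], [242, 165])]
jar [(0.82, [0.5629, 0.2085, -0.0002], [384, 173])]
rail 15 31.411667 0.5355449 0.31749925 0.010181100165156554
rail 12 39.35617 0.5540991 0.29427996 0.010413335887702907
cell rect ((0.5161999464035034, 0.283233642578125), (0.07079209387302399, 0.11832327395677567), 37.48100280761719)
ridge 128.97339 0.5337091 0.27618828 0.32505507478366186
red [0.53734291 0.30105047 0.0350016 ]
X extents [-0.02369429  0.03108254] tops z>.03 [-0.02261611  0.02858654]
```

View pics/w2.png

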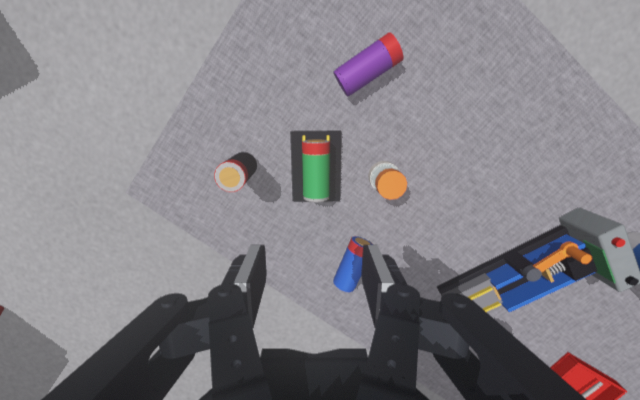

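The view confirms it: the green cell is upright in the image at (316,170) on its saddle, aligned with the tool, and jar (390,180) and spent cell (235,172) are well clear on both sides. One refined fit follows.

```bash
python3 - <<'E'
from h import *
K,T=cam('wrist'); im,d=viewer.read_camera('wrist')
v,u=np.nonzero(d>0); P=np.linalg.inv(K)@np.vstack([u,v,np.ones_like(u)])*d[v,u]; P=(T[:3,:3]@P).T+T[:3,3]
X=np.array([.79,.613]); Y=np.array([-.613,.79]); c0=np.array([.514,.282])
win=(u>285)&(u<347)&(v>122)&(v<212); o=P[:,:2]-c0
for n,m in [('all>.014',win&(P[:,2]>.014)),('top>.034',win&(P[:,2]>.034)),('plate<.009>.003',win&(P[:,2]>.003)&(P[:,2]<.009))]:
    print(n,m.sum(),'X',np.percentile((o@X)[m],[.5,2,98,99.5]).round(4),'Y',np.percentile((o@Y)[m],[.5,2,98,99.5]).round(4),'zmax',P[m][:,2].max().round(4))
Q=P[win&(P[:,2]>.034)]; print(np.degrees(np.arctan2(*cv2.fitLine(Q[:,:2].astype(np.float32),cv2.DIST_HUBER,0,.001,.001).ravel()[[1,0]])))
for p in [(316,133),(316,140),(316,192),(316,200)]: print(p, im[p[1],p[0]], P[(u==p[0])&(v==p[1])].round(4), ((P[(u==p[0])&(v==p[1])][:,:2]-c0)@X).round(4))
E
```

```text
all>.014 1640 X [-0.0322 -0.0308  0.0375  0.0377] Y [-0.0163 -0.0155  0.0151  0.0162] zmax 0.0398
top>.034 1057 X [-0.0323 -0.0309  0.0366  0.0373] Y [-0.0109 -0.0102  0.0101  0.0109] zmax 0.0398
plate<.009>.003 1792 X [-0.0427 -0.0406  0.0467  0.0469] Y [-0.0308 -0.0304  0.0302  0.0306] zmax 0.0087
38.576515
(316, 133) [69 66 68] [[0.5492 0.3092 0.0065]] [0.0445]
(316, 140) [ 73 103 126] [[0.5437 0.3049 0.0183]] [0.0375]
(316, 192) [116 180  88] [[0.4984 0.2692 0.0389]] [-0.0202]
(316, 200) [178 182 178] [[0.4904 0.263  0.0383]] [-0.0303]
```

```bash
python3 - <<'E'
from h import *
st(); goto([.551,.3486,.035],tool(38.2))
E
```

```text
t 7.8 p [0.5133 0.2838 0.2503] xax [0.787 0.617 0.   ] z [-0.003  0.004 -1.   ] F [-0.3 -0.2  0.7] M [-0.02 -0.01  0.03] g 0.0514
linear [ 69.6 -26.7 215.4] rot [-0.3 -0.  -0.1]
```

Emit:
drive_tool(
  linear=[
    [30, -12, 40],
    [69, -27, 80],
    [69, -27, 130],
    [69, -27, 178],
    [69, -27, 210],
  ],
  delta_rot=[
    [-0.3, 0, 0],
    [-0.3, 0, 0],
    [-0.3, 0, 0],
    [-0.3, 0, 0],
    [-0.3, 0, 0],
  ],
  jaw=[0.62, 0.62, 0.62, 0.62, 0.62],
)

```text
time_s: 8.3
eef_pos: [0.5495, 0.3481, 0.0371]
ee_rot: [2.968, 1.027, -0.003]
ft_force: [0.5, 0.7, 0.1]
grip_width: 0.0322
```

Emit:
drive_tool(
  linear=[
    [0, 0, 3],
    [0, 0, 6],
    [0, 0, 9],
    [0, 0, 12],
    [0, 0, 14],
  ],
  delta_rot=[
    [0, 0, 0],
    [0, 0, 0],
    [0, 0, 0],
    [0, 0, 0],
    [0, 0, 0],
  ],
  jaw=[0.62, 0.62, 0.62, 0.62, 0.62],
)

```text
time_s: 8.8
eef_pos: [0.5499, 0.3485, 0.0242]
ee_rot: [2.968, 1.028, -0.001]
ft_force: [0.4, -0.4, 0.2]
grip_width: 0.0328
```

Emit:
drive_tool(
  linear=[
    [0, 0, 1],
    [0, 0, 2],
    [0, 0, 3],
    [0, 0, 4],
    [0, 0, 5],
  ],
  delta_rot=[
    [0, 0, 0],
    [0, 0, 0],
    [0, 0, 0],
    [0, 0, 0],
    [0, 0, 0],
  ],
  jaw=[0.62, 0.62, 0.62, 0.62, 0.62],
)

```text
time_s: 9.3
eef_pos: [0.5501, 0.3487, 0.0212]
ee_rot: [-2.968, -1.028, 0.001]
ft_force: [-19.0, -7.9, 50.7]
grip_width: 0.0325
```

Emit:
drive_tool(
  linear=[
    [0, 0, -30],
    [0, 0, -60],
    [0, 0, -60],
  ],
  delta_rot=[
    [0, 0, 0],
    [0, 0, 0],
    [0, 0, 0],
  ],
  jaw=[0.4, 0.4, 0.4],
)

```text
time_s: 9.6
eef_pos: [0.5519, 0.3493, 0.085]
ee_rot: [-2.967, -1.027, -0.007]
ft_force: [-0.3, -0.2, 0.6]
grip_width: 0.0509
```

```bash
python3 - <<'E'
from h import *
st(); goto([.5405,.3025,.080],tool(38.2))
E
```

```text
t 9.6 p [0.5519 0.3493 0.085 ] xax [0.786 0.618 0.005] z [ 0.004  0.004 -1.   ] F [-0.3 -0.2  0.6] M [-0.02 -0.06  0.02] g 0.0509
linear [-37.9  29.7   4.8] rot [-0.  -0.3 -0. ]
```

Emit:
drive_tool(
  linear=[
    [-38, 30, 5],
    [-38, 30, 5],
    [-38, 30, 18],
    [-38, 30, 38],
    [-38, 30, 38],
  ],
  delta_rot=[
    [0, -0.3, 0],
    [0, -0.3, 0],
    [0, -0.3, 0],
    [0, -0.3, 0],
    [0, -0.3, 0],
  ],
  jaw=[0.4, 0.4, 0.4, 0.4, 0.4],
)

```text
time_s: 10.1
eef_pos: [0.5393, 0.3024, 0.0438]
ee_rot: [2.968, 1.029, -0.006]
ft_force: [-0.0, 0.9, -0.3]
grip_width: 0.0512
```

```bash
python3 - <<'E'
from h import *
st(); goto([.5405,.3025,.047],tool(38.2))
E
```

```text
t 10.1 p [0.5393 0.3024 0.0438] xax [ 0.786  0.619 -0.004] z [-0.004 -0.001 -1.   ] F [-0.   0.9 -0.3] M [0.02 0.03 0.01] g 0.0512
linear [ 1.   0.7 -3.2] rot [-0.1  0.2  0. ]
```

Emit:
drive_tool(
  linear=[
    [1, 1, -3],
    [1, 1, -3],
    [1, 1, -3],
    [1, 1, -3],
    [1, 1, -3],
  ],
  delta_rot=[
    [0, 0.2, 0],
    [0, 0.2, 0],
    [0, 0.2, 0],
    [0, 0.2, 0],
    [0, 0.2, 0],
  ],
  jaw=[0.4, 0.5, 0.7, 0.8, 0.8],
  squeeze=70,
)

```text
time_s: 10.6
eef_pos: [0.5412, 0.3026, 0.0479]
ee_rot: [-2.967, -1.028, -0.001]
ft_force: [-2.3, -0.5, 8.4]
grip_width: 0.0264
```

Emit:
drive_tool(
  linear=[
    [0, 0, 0],
    [0, 0, -15],
    [0, 0, -30],
    [0, 0, -30],
  ],
  delta_rot=[
    [0, 0, 0],
    [0, 0, 0],
    [0, 0, 0],
    [0, 0, 0],
  ],
  jaw=[0.8, 0.8, 0.8, 0.8],
  squeeze=70,
)

```text
time_s: 11.0
eef_pos: [0.5424, 0.3031, 0.0808]
ee_rot: [-2.966, -1.028, -0.007]
ft_force: [0.7, 0.9, -0.5]
grip_width: 0.0256
```

```bash
python3 - <<'E'
from h import *
st(); im,d=viewer.read_camera('side'); a=cv2.resize(im[130:200,225:325],None,fx=6,fy=6)
cv2.imwrite('pics/s3.png',a)
E
```

```text
t 11.0 p [0.5424 0.3031 0.0808] xax [0.786 0.619 0.005] z [ 0.003  0.004 -1.   ] F [ 0.7  0.9 -0.5] M [ 0.04 -0.03 -0.03] g 0.0256
```

View pics/s3.png

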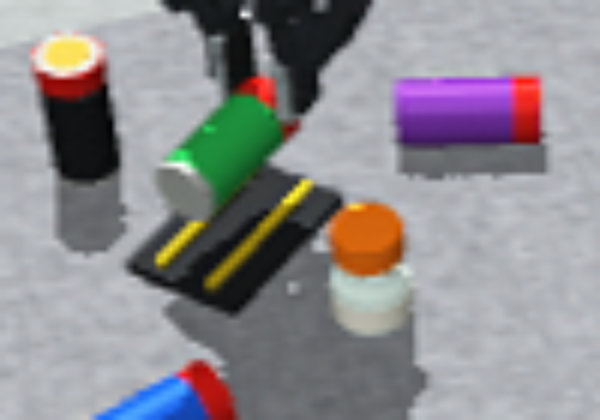

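The lift held, but the jaw width of 25.6 mm shows the pads bite about 9 mm above the cell's axis, so the pad bottom sits some 6 mm above the fingertip. That is too weak a grip. I'll set the cell back on the saddle and regrasp about 6 mm lower.

Emit:
drive_tool(
  linear=[
    [0, 0, 15],
    [0, 0, 28],
    [-1, 0, 32.5],
    [-1, 0, 32.5],
    [-1, 0, 32.5],
  ],
  delta_rot=[
    [0, 0, 0],
    [0, 0, 0],
    [0, 0, 0],
    [0, 0.3, 0],
    [0, 0.3, 0],
  ],
  jaw=[0.8, 0.8, 0.8, 0.45, 0.45],
)

```text
time_s: 11.55
eef_pos: [0.5407, 0.3021, 0.0458]
ee_rot: [-2.965, -1.027, -0.01]
ft_force: [-1.0, -0.0, -0.5]
grip_width: 0.0468
```

```bash
python3 - <<'E'
from h import *
st(); goto([.5405,.3025,.042],tool(38.2))
E
```

```text
t 11.55 p [0.5407 0.3021 0.0458] xax [0.786 0.619 0.007] z [ 0.005  0.006 -1.   ] F [-1.  -0.  -0.5] M [-0.01  0.01 -0.06] g 0.0468
linear [ 0.1 -0.4  3.8] rot [-0.1 -0.4  0. ]
```

Emit:
drive_tool(
  linear=[
    [0, 0, 4],
    [0, 0, 4],
    [0, 0, 4],
    [0, 0, 4],
    [0, 0, 4],
  ],
  delta_rot=[
    [0, -0.4, 0],
    [0, -0.4, 0],
    [0, -0.4, 0],
    [0, -0.4, 0],
    [0, -0.4, 0],
  ],
  jaw=[0.45, 0.6, 0.75, 0.75, 0.75],
  squeeze=70,
)

```text
time_s: 12.05
eef_pos: [0.5407, 0.3021, 0.0417]
ee_rot: [-2.967, -1.028, 0.0]
ft_force: [-0.1, 0.8, -0.4]
grip_width: 0.029
```

Emit:
drive_tool(
  linear=[
    [0, 0, -5],
    [0, 0, -30],
    [0, 0, -70],
    [0, 0, -110],
    [0, 0, -110],
  ],
  delta_rot=[
    [0, 0, 0],
    [0, 0, 0],
    [0, 0, 0],
    [0, 0, 0],
    [0, 0, 0],
  ],
  jaw=[0.75, 0.75, 0.75, 0.75, 0.75],
)

```text
time_s: 12.55
eef_pos: [0.5428, 0.3026, 0.157]
ee_rot: [-2.965, -1.027, -0.011]
ft_force: [0.9, -0.5, -1.3]
grip_width: 0.0291
```

```bash
python3 - <<'E'
from h import *
st()
f=20; M=tool(180+DY,f)
# TCP for minus corner at dock (xm,zm), pitch f, grip g from plus, tip e below axis, overhang 22
def tcp(xm,zm,f,g=4,e=2):
    a=np.radians(f); ax=np.array([-np.cos(a),np.sin(a)]); up=np.array([np.sin(a),np.cos(a)])
    return np.array([xm,zm])+16*up+(70-g)*ax+(22-e)*up
t=tcp(25,60,20); print(t); goto(D(t[0],0,150),M)
E
```

```text
t 12.55 p [0.5428 0.3026 0.157 ] xax [0.786 0.618 0.007] z [ 0.005  0.005 -1.   ] F [ 0.9 -0.5 -1.3] M [ 0.04 -0.15  0.  ] g 0.0291
[-24.70698781 116.40226381]
linear [-206.7  241.9    5.2] rot [  21.7   11.5 -120.4]
```

Emit:
drive_tool(
  linear=[
    [-15, 17, 0],
    [-40, 46, 0],
    [-70, 82, 0],
    [-100, 117, 0],
    [-130, 150, 0],
  ],
  delta_rot=[
    [0, 0, -8],
    [0, 0, -16],
    [0, 0, -24.5],
    [0, 0, -33],
    [0, 0, -41],
  ],
  jaw=[0.75, 0.75, 0.75, 0.75, 0.75],
)

```text
time_s: 13.05
eef_pos: [0.533, 0.1025, 0.1559]
ee_rot: [-2.414, -2.01, -0.012]
ft_force: [1.6, -0.7, -1.8]
grip_width: 0.0289
```

Emit:
drive_tool(
  linear=[
    [0, 0, 0],
    [0, 0, 0],
    [0, 0, 0],
    [0, 0, 0],
    [0, 0, 0],
  ],
  delta_rot=[
    [0, 0, -8.5],
    [0, 0, -17],
    [0, 0, -25.5],
    [0, 0, -34],
    [0, 0, -42],
  ],
  jaw=[0.75, 0.75, 0.75, 0.75, 0.75],
)

```text
time_s: 13.55
eef_pos: [0.5329, 0.1024, 0.1558]
ee_rot: [1.524, 2.745, 0.012]
ft_force: [0.5, -0.2, -1.5]
grip_width: 0.0289
```

```bash
python3 - <<'E'
from h import *
st(); goto(D(-25,0,160),tool(180+DY,20))
E
```

```text
t 13.55 p [0.5329 0.1024 0.1558] xax [-0.528  0.849  0.002] z [ 0.005  0.006 -1.   ] F [ 0.5 -0.2 -1.5] M [-0.03  0.07 -0.03] g 0.0289
linear [-98.2 -64.7  -4.9] rot [  7.1  19.3 -37.8]
```

Emit:
drive_tool(
  linear=[
    [-25, -16, -5],
    [-50, -33, -5],
    [-75, -50, -5],
    [-98, -65, -5],
    [-98, -65, -5],
  ],
  delta_rot=[
    [1.4, 3.8, -7.5],
    [2.8, 7.6, -15],
    [4.2, 11.4, -22.5],
    [5.6, 15.2, -30],
    [7.1, 19.3, -37.8],
  ],
  jaw=[0.75, 0.75, 0.75, 0.75, 0.75],
)

```text
time_s: 14.05
eef_pos: [0.5291, -0.0199, 0.1603]
ee_rot: [-0.502, -2.756, -0.085]
ft_force: [-0.4, 1.0, -1.7]
grip_width: 0.0291
```

```bash
python3 - <<'E'
from h import *
st(); goto(D(-25,0,160),tool(180+DY,20))
im,d=viewer.read_camera('side'); a=cv2.resize(im[170:290,250:400],None,fx=5,fy=5); cv2.imwrite('pics/s4.png',a)
E
```

```text
t 14.05 p [ 0.5291 -0.0199  0.1603] xax [-0.881  0.332  0.337] z [-0.316  0.117 -0.941] F [-0.4  1.  -1.7] M [-0.1  -0.31 -0.01] g 0.0291
linear [0.9 4.6 0.6] rot [ 0.2  0.3 -0.8]
```

View pics/s4.png

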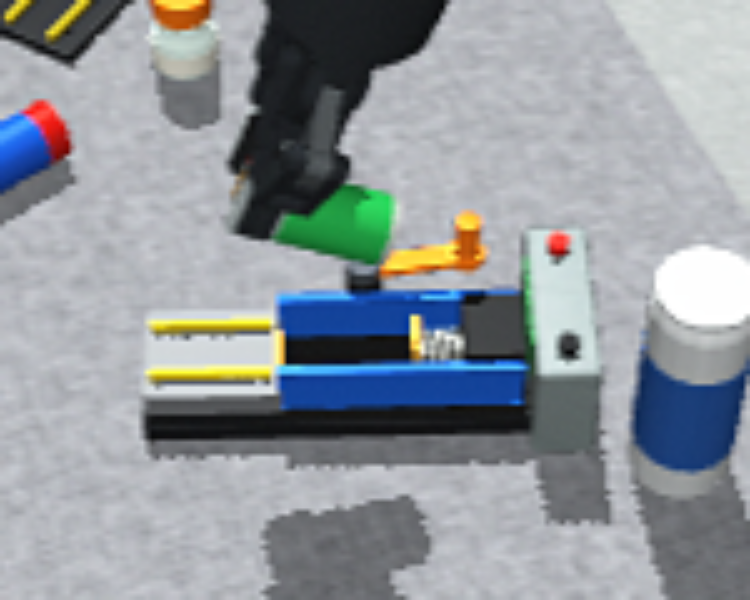

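```bash
cat >> h.py <<'E'
def tcp(xm,zm,f,g=4,e=2.3):
    a=np.radians(f); ax=np.array([-np.cos(a),np.sin(a)]); up=np.array([np.sin(a),np.cos(a)])
    t=np.array([xm,zm])+16*up+(70-g)*ax+(22-e)*up; return D(t[0],0,t[1])
def todock(P):
    a=np.radians(DY); q=P-np.array([.5533,-.0237,0]); c,s=np.cos(a),np.sin(a)
    return np.column_stack([q[:,0]*c+q[:,1]*s,-q[:,0]*s+q[:,1]*c,q[:,2]])*1e3
def cellfit():
    "cell cylinder in dock frame from coloured points of both fixed cameras"
    from scipy.optimize import least_squares
    Q=[]
    for c in ['side','scene']:
        K,T=cam(c); im,d=viewer.read_camera(c); v,u=np.nonzero(d>0)
        P=np.linalg.inv(K)@np.vstack([u,v,np.ones_like(u)])*d[v,u]; q=todock((T[:3,:3]@P).T+T[:3,3])
        b,g,r=[im[v,u,i].astype(int) for i in range(3)]
        Q.append(q[(g>r+50)&(g>b+40)&(abs(q[:,1])<40)&(q[:,0]>-80)&(q[:,0]<62)&(q[:,2]>10)])
    Q=np.vstack(Q); print('n',len(Q),'x range',np.percentile(Q[:,0],[1,99]).round(1))
    def res(p):
        a=np.array([-np.cos(p[3])*np.cos(p[2]),-np.cos(p[3])*np.sin(p[2]),np.sin(p[3])]); o=Q-np.array([0,p[0],p[1]]); 
        return np.linalg.norm(np.cross(o,a),axis=1)-16
    s=least_squares(res,[0,Q[:,2].mean()-8,0,.2],loss='soft_l1',f_scale=1.5); print('axis at x=0: y,z',s.x[:2].round(1),'yaw,pitch deg',np.degrees(s.x[2:]).round(1),'rms',np.sqrt(np.mean(s.fun**2)).round(2))
E
python3 - <<'E'
from h import *
cellfit(); print(todock(np.array([readout.get_state()['eef_pos']])))
goto(tcp(30,50,20),tool(180+DY,20)); goto(tcp(30,16,20),tool(180+DY,20))
E
```

```text
n 388 x range [-17.5  30.5]
axis at x=0: y,z [ -4.6 129.7] yaw,pitch deg [ 1.4 20.5] rms 1.88
[[-25.08958394  -0.22087582 159.33678162]]
linear [-22.8   0.4  48.4] rot [ 0.2  0.4 -0.9]
linear [-34.2   0.5  80.4] rot [ 0.2  0.4 -0.9]
```

```bash
python3 - <<'E'
from h import *
for c in ['side','scene']:
    K,T=cam(c); im,d=viewer.read_camera(c); v,u=np.nonzero(d>0)
    P=np.linalg.inv(K)@np.vstack([u,v,np.ones_like(u)])*d[v,u]; q=todock((T[:3,:3]@P).T+T[:3,3]); b,g,r=[im[v,u,i].astype(int) for i in range(3)]
    bl=(b>r+60)&(b>g+20)&(abs(q[:,1])<32)&(q[:,0]>-40)&(q[:,0]<98)&(q[:,2]>36.5)&(q[:,2]<44)
    for s in (1,-1):
        m=bl&(q[:,1]*s>8); 
        if m.sum()>8: k=np.polyfit(q[m,0],q[m,1],1); print(c,'wall',s,m.sum(),'y at x=15',np.polyval(k,15).round(1),'yaw',np.degrees(k[0]).round(1),'ymed',np.median(q[m,1]),'x',np.percentile(q[m,0],[1,99]).round(1))
    ye=(r>b+60)&(g>b+50)&(abs(r-g)<70)&(abs(q[:,1])<25)&(q[:,0]>-95)&(q[:,0]<-20)&(q[:,2]>28)
    print(c,'rails ends x',np.percentile(q[ye,0],[1,99]).round(1),'y med',[np.median(q[ye&(q[:,1]*s>0),1]).round(1) for s in (1,-1)])
    gg=(g>r+50)&(g>b+40)&(abs(q[:,1])<40)&(q[:,0]<62)&(q[:,2]>100); print(c,'green',gg.sum(),'y range',np.percentile(q[gg,1],[1,99]).round(1),'top y', np.median(q[gg,1][q[gg,2]>np.percentile(q[gg,2],85)]).round(1))
E
```

```text
side wall 1 90 y at x=15 18.4 yaw 0.5 ymed 18.445396969398622 x [-22.9  87.7]
side wall -1 107 y at x=15 -24.6 yaw -0.1 ymed -24.66029922123974 x [-22.6  91.2]
side rails ends x [-82.5 -27.9] y med [np.float64(10.9), np.float64(-17.4)]
side green 239 y range [-22.6   4.1] top y -12.5
scene wall 1 19 y at x=15 22.5 yaw -1.5 ymed 21.515230987525143 x [-18.8  68.2]
scene wall -1 59 y at x=15 -19.9 yaw 0.1 ymed -19.845330267538543 x [-19.7  68.3]
scene rails ends x [-76.6 -29.5] y med [np.float64(15.9), np.float64(-12.9)]
scene green 152 y range [-11.3  14.3] top y 0.9
```

Emit:
drive_tool(
  linear=[
    [-6, 0.5, 12],
    [-12, 0.5, 24],
    [-18, 0.5, 36],
    [-23, 0.5, 48],
    [-23, 0.5, 48],
  ],
  delta_rot=[
    [0.2, 0.3, -0.8],
    [0.2, 0.3, -0.8],
    [0.2, 0.3, -0.8],
    [0.2, 0.3, -0.8],
    [0.2, 0.3, -0.8],
  ],
  jaw=[0.75, 0.75, 0.75, 0.75, 0.75],
)

```text
time_s: 14.8
eef_pos: [0.5337, -0.0162, 0.1048]
ee_rot: [-0.484, -2.754, -0.082]
ft_force: [-1.5, 0.2, -1.7]
grip_width: 0.0286
```

```bash
python3 - <<'E'
from h import *
st(); print(todock(np.array([readout.get_state()['eef_pos']])).round(1)); goto(tcp(30,16,20),tool(180+DY,20))
im,_=viewer.read_camera('wrist'); im2,_=viewer.read_camera('scene'); im3,_=viewer.read_camera('side')
a=cv2.resize(im[60:360,200:440],(480,600)); b=cv2.resize(im2[180:260,270:350],(300,300)); c=cv2.resize(im3[200:280,270:350],(300,300))
cv2.imwrite('pics/w5.png',np.hstack([a,np.vstack([b,c])]))
E
```

```text
t 14.8 p [ 0.5337 -0.0162  0.1048] xax [-0.883  0.321  0.342] z [-0.322  0.115 -0.94 ] F [-1.5  0.2 -1.7] M [-0.14 -0.35  0.01] g 0.0286
[[-21.    0.4 104.8]]
linear [-12.3  -0.4  30.3] rot [-0.1  0.  -0.2]
```

View pics/w5.png

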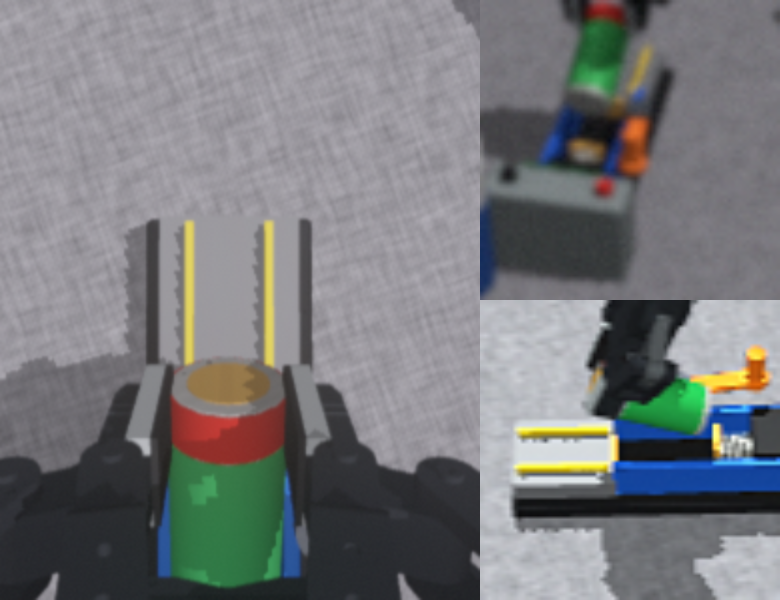

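The wrist view has the rail centre at about u=228 and the cell centred on it, with tool and dock aligned. Now lowering the negative end into the bay.

Emit:
drive_tool(
  linear=[
    [-3, 0, 8],
    [-6, 0, 16],
    [-9, 0, 24],
    [-12, 0, 30],
    [-12, 0, 30],
  ],
  delta_rot=[
    [0, 0, 0],
    [0, 0, 0],
    [0, 0, 0],
    [0, 0, 0],
    [0, 0, 0],
  ],
  jaw=[0.75, 0.75, 0.75, 0.75, 0.75],
)

```text
time_s: 15.45
eef_pos: [0.5353, -0.0168, 0.0737]
ee_rot: [-0.485, -2.756, -0.083]
ft_force: [-0.5, -0.6, -0.9]
grip_width: 0.0292
```

```bash
python3 - <<'E'
from h import *
st(); print(todock(np.array([readout.get_state()['eef_pos']])).round(1)); M=tool(180+DY,18)
goto(tcp(30,13,18),M); goto(tcp(37,13,18),M); cellfit()
E
```

```text
t 15.45 p [ 0.5353 -0.0168  0.0737] xax [-0.884  0.321  0.341] z [-0.321  0.115 -0.94 ] F [-0.5 -0.6 -0.9] M [-0.09 -0.47 -0.03] g 0.0292
[[-19.2   0.4  73.7]]
linear [ 0.2 -0.4  6.9] rot [-0.  -1.9 -0.2]
linear [-6.4 -0.4  4.5] rot [-0.  -1.9 -0.2]
n 317 x range [-12.8  36.1]
axis at x=0: y,z [-2.1 46.8] yaw,pitch deg [ 3.8 21.4] rms 1.87
```

Emit:
drive_tool(
  linear=[
    [-2, 0, 5],
    [-6, 0, 5],
    [-9, 0, 4],
    [-12, 0, 3],
    [-12, 0, 3],
  ],
  delta_rot=[
    [0, -1.5, 0],
    [0, -1.9, 0],
    [0, -1.9, 0],
    [0, -1.9, 0],
    [0, -1.9, 0],
  ],
  jaw=[0.75, 0.75, 0.75, 0.75, 0.75],
)

```text
time_s: 16.05
eef_pos: [0.5455, -0.0202, 0.0679]
ee_rot: [-0.49, -2.788, -0.076]
ft_force: [-6.0, 1.9, -0.5]
grip_width: 0.0288
```

```bash
python3 - <<'E'
from h import *
st(); print(todock(np.array([readout.get_state()['eef_pos']])).round(1)); print(todock(np.array([tcp(42,12.5,18)])).round(1)); goto(tcp(42,12.5,18),tool(180+DY,18))
E
```

```text
t 16.05 p [ 0.5455 -0.0202  0.0679] xax [-0.894  0.324  0.309] z [-0.291  0.104 -0.951] F [-6.   1.9 -0.5] M [0.41 0.77 0.1 ] g 0.0288
[[-8.5  0.6 67.9]]
[[-9.7  0.  66.8]]
linear [ 0.8 -0.6  1.3] rot [-0.  -0.  -0.1]
```

Side force of about 6.3 N puts the spring at roughly 9 mm with the red end raised, so step 2 is met. The fingertips can't go below the wall tops, so holding on won't get the red end behind the lip. I'll back off, rest the cell on the lip, release, and push and press its upper red edge with shut fingers.

```bash
python3 - <<'E'
from h import *
goto(tcp(33,13,16.5),tool(180+DY,16.5))
E
```

```text
linear [10.4 -0.6  5.4] rot [-0.  -1.5 -0.1]
```

Emit:
drive_tool(
  linear=[
    [5, 0, 0],
    [10, 0, 2],
    [10, -0.5, 5],
    [10, -0.5, 5],
    [10, -0.5, 5],
  ],
  delta_rot=[
    [0, 0, 0],
    [0, 0, 0],
    [0, -1.5, 0],
    [0, -1.5, 0],
    [0, -1.5, 0],
  ],
  jaw=[0.75, 0.75, 0.75, 0.75, 0.75],
)

```text
time_s: 16.55
eef_pos: [0.5351, -0.0169, 0.0665]
ee_rot: [-0.495, -2.814, -0.07]
ft_force: [0.5, -0.1, -1.7]
grip_width: 0.029
```

```bash
python3 - <<'E'
from h import *
st(); print(todock(np.array([readout.get_state()['eef_pos']])).round(1)); goto(tcp(33,13,16.5),tool(180+DY,16.5))
E
```

```text
t 16.55 p [ 0.5351 -0.0169  0.0665] xax [-0.901  0.327  0.284] z [-0.267  0.096 -0.959] F [ 0.5 -0.1 -1.7] M [-0.13 -0.33 -0.04] g 0.029
[[-19.5   0.2  66.5]]
linear [ 0.5 -0.2  0.7] rot [-0.   0.  -0.1]
```

Emit:
drive_tool(
  linear=[
    [0, 0, 0.5],
    [0, 0, 0.5],
    [0, 0, 0.5],
    [0, 0, -30],
    [0, 0, -60],
  ],
  delta_rot=[
    [0, 0, 0],
    [0, 0, 0],
    [0, 0, 0],
    [0, 0, 0],
    [0, 0, 0],
  ],
  jaw=[0.65, 0.5, 0.5, 0.5, 0.5],
)

```text
time_s: 17.05
eef_pos: [0.5509, -0.0228, 0.1245]
ee_rot: [-0.494, -2.812, -0.07]
ft_force: [0.9, 0.5, 1.3]
grip_width: 0.0427
```

Emit:
drive_tool(
  linear=[
    [0, 0, -50],
    [0, 0, -50],
  ],
  delta_rot=[
    [0, 0, 0],
    [0, 0, 0],
  ],
  jaw=[1.0, 1.0],
)

```text
time_s: 17.25
eef_pos: [0.5677, -0.0287, 0.1778]
ee_rot: [-0.497, -2.82, -0.072]
ft_force: [-0.7, -1.0, -0.7]
grip_width: 0.0142
```

```bash
python3 - <<'E'
from h import *
st(); cellfit(); print(todock(np.array([readout.get_state()['eef_pos']])).round(1))
im,_=viewer.read_camera('wrist'); im2,_=viewer.read_camera('scene'); im3,_=viewer.read_camera('side')
a=cv2.resize(im[60:360,200:440],(480,600)); b=cv2.resize(im2[180:260,270:350],(300,300)); c=cv2.resize(im3[200:280,270:350],(300,300))
cv2.imwrite('pics/w6.png',np.hstack([a,np.vstack([b,c])]))
E
```

```text
t 17.25 p [ 0.5677 -0.0287  0.1778] xax [-0.903  0.328  0.278] z [-0.261  0.096 -0.961] F [-0.7 -1.  -0.7] M [-0.09 -0.3  -0.02] g 0.0142
n 402 x range [-13.4  35.8]
axis at x=0: y,z [-1.3 36.4] yaw,pitch deg [ 0.8 13.6] rms 1.78
[[1.230e+01 1.000e-01 1.732e+02]]
```

View pics/w6.png

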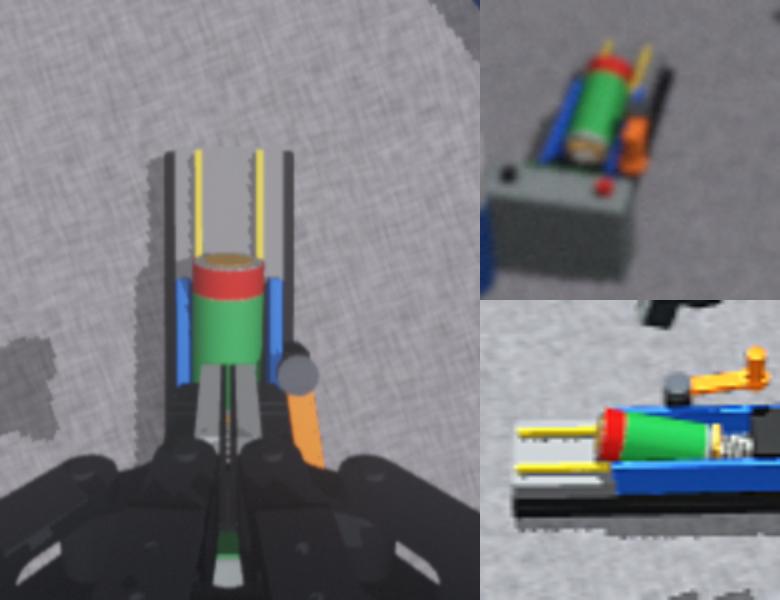

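Clear view: the cell is centred, its red end rests on the lip/deck at about 13.6°, and the negative end is at the spring (side crop ~(715,440)). The clip is well open. Now the push with shut fingers leaned 35°.

```bash
cat >> h.py <<'E'
def push(cx,cz,p=35):
    a=np.radians(p); x=np.array([-np.cos(a),np.sin(a)]); z=np.array([-np.sin(a),-np.cos(a)])
    t=np.array([cx,cz])+11*x-14*z; return D(t[0],0,t[1])
E
python3 - <<'E'
from h import *
M=tool(180+DY,35); goto(push(-50,100),M)
for a,b in [((-50,100),(-50,58)),((-50,58),(-30,58))]: print((M.T@(push(*b)-push(*a))*1e3).round(1))
E
```

```text
linear [44.  -0.  69.2] rot [-0.  18.3 -0.2]
[-24.1   0.   34.4]
[-16.4   0.  -11.5]
```

Emit:
drive_tool(
  linear=[
    [15, 0, 5],
    [30, 0, 20],
    [44, 0, 45],
    [44, 0, 69],
    [44, 0, 69],
  ],
  delta_rot=[
    [0, 6, 0],
    [0, 12, 0],
    [0, 18.3, 0],
    [0, 18.3, 0],
    [0, 18.3, 0],
  ],
  jaw=[1.0, 1.0, 1.0, 1.0, 1.0],
)

```text
time_s: 18.0
eef_pos: [0.503, -0.006, 0.1149]
ee_rot: [-0.439, -2.492, -0.134]
ft_force: [-0.8, 1.1, 0.8]
grip_width: 0.0001
```

Emit:
drive_tool(
  linear=[
    [-12, 0, 17],
    [-24, 0, 34],
    [-24, 0, 34],
  ],
  delta_rot=[
    [0, 0, 0],
    [0, 0, 0],
    [0, 0, 0],
  ],
  jaw=[1.0, 1.0, 1.0],
)

```text
time_s: 18.3
eef_pos: [0.5021, -0.0061, 0.0721]
ee_rot: [-0.439, -2.489, -0.133]
ft_force: [-1.1, 1.2, -0.4]
grip_width: 0.0
```

```bash
python3 - <<'E'
from h import *
st(); M=tool(180+DY,35); print(todock(np.array([readout.get_state()['eef_pos'],push(-50,58)])).round(1)); 
for c in [(-35,58),(-28,58),(-20,58),(-15,57.5),(-11.5,57)]: goto(push(*c),M)
E
```

```text
t 18.3 p [ 0.5021 -0.0061  0.0721] xax [-0.765  0.28   0.58 ] z [-0.547  0.194 -0.814] F [-1.1  1.2 -0.4] M [-0.19 -0.56  0.02] g 0.0
[[-54.1  -0.8  72.1]
 [-51.   -0.   75.8]]
linear [-12.6   0.8 -13.5] rot [-0.2 -0.5 -0.3]
linear [-18.3   0.8 -17.6] rot [-0.2 -0.5 -0.3]
linear [-24.9   0.8 -22.2] rot [-0.2 -0.5 -0.3]
linear [-29.2   0.8 -24.7] rot [-0.2 -0.5 -0.3]
linear [-32.4   0.8 -26.3] rot [-0.2 -0.5 -0.3]
```

Emit:
drive_tool(
  linear=[
    [-12.5, 1, -13.5],
    [-18, 1, -17.5],
    [-22, 1, -20],
    [-25, 1, -22],
    [-25, 1, -22],
  ],
  delta_rot=[
    [0, -0.5, -0.3],
    [0, -0.5, -0.3],
    [0, -0.5, -0.3],
    [0, -0.5, -0.3],
    [0, -0.5, -0.3],
  ],
  jaw=[1.0, 1.0, 1.0, 1.0, 1.0],
)

```text
time_s: 18.8
eef_pos: [0.5336, -0.0164, 0.0757]
ee_rot: [-0.434, -2.499, -0.134]
ft_force: [-1.6, 0.9, 1.0]
grip_width: -0.0001
```

```bash
python3 - <<'E'
from h import *
st(); M=tool(180+DY,35); print(todock(np.array([readout.get_state()['eef_pos'],push(-20,58)])).round(1)); cellfit()
for c in [(-16,57),(-12,56.5),(-12,54),(-13,50),(-15,46)]: goto(push(*c),M)
E
```

```text
t 18.8 p [ 0.5336 -0.0164  0.0757] xax [-0.771  0.277  0.573] z [-0.54   0.191 -0.819] F [-1.6  0.9  1. ] M [-0.11 -0.18  0.01] g -0.0001
[[-21.1   0.2  75.7]
 [-21.   -0.   75.8]]
n 349 x range [-6.5 42.9]
axis at x=0: y,z [-1.3 37.6] yaw,pitch deg [ 0.8 13.3] rms 1.74
linear [-3.9 -0.2 -1.7] rot [-0.2  0.   0. ]
linear [-7.5 -0.2 -3.6] rot [-0.2  0.   0. ]
linear [-8.9 -0.2 -1.6] rot [-0.2  0.   0. ]
linear [-10.4  -0.2   2.3] rot [-0.2  0.   0. ]
linear [-11.   -0.2   6.7] rot [-0.2  0.   0. ]
```

Emit:
drive_tool(
  linear=[
    [-2, 0, -1],
    [-4, 0, -2],
    [-6, 0, -3],
    [-8, 0, -4],
    [-8, 0, -4],
  ],
  delta_rot=[
    [0, 0, 0],
    [0, 0, 0],
    [0, 0, 0],
    [0, 0, 0],
    [0, 0, 0],
  ],
  jaw=[1.0, 1.0, 1.0, 1.0, 1.0],
)

```text
time_s: 19.4
eef_pos: [0.5409, -0.019, 0.0741]
ee_rot: [-0.433, -2.497, -0.134]
ft_force: [-7.5, 2.0, 0.7]
grip_width: -0.0003
```

```bash
python3 - <<'E'
from h import *
st(); M=tool(180+DY,35); print(todock(np.array([readout.get_state()['eef_pos'],push(-12,56.5)])).round(1)); cellfit()
for c in [(-10,56),(-10,53),(-12,49),(-15,45)]: goto(push(*c),M)
E
```

```text
t 19.4 p [ 0.5409 -0.019   0.0741] xax [-0.77   0.276  0.575] z [-0.542  0.192 -0.818] F [-7.5  2.   0.7] M [0.31 0.91 0.04] g -0.0003
[[-13.2   0.3  74.1]
 [-13.   -0.   74.3]]
n 337 x range [ 0.6 50.5]
axis at x=0: y,z [-1.2 38.7] yaw,pitch deg [ 1.2 12.5] rms 1.73
linear [-2.1 -0.2 -1. ] rot [-0.2 -0.1  0. ]
linear [-3.8 -0.2  1.5] rot [-0.2 -0.1  0. ]
linear [-4.5 -0.2  5.9] rot [-0.2 -0.1  0. ]
linear [-4.3 -0.2 10.9] rot [-0.2 -0.1  0. ]
```

Emit:
drive_tool(
  linear=[
    [-2.5, 0, -1],
    [-4, 0, 0],
    [-4.5, 0, 2.5],
    [-5, 0, 6],
    [-4.5, 0, 11],
  ],
  delta_rot=[
    [0, 0, 0],
    [0, 0, 0],
    [0, 0, 0],
    [0, 0, 0],
    [0, 0, 0],
  ],
  jaw=[1.0, 1.0, 1.0, 1.0, 1.0],
)

```text
time_s: 20.0
eef_pos: [0.5373, -0.0176, 0.0624]
ee_rot: [-0.433, -2.494, -0.134]
ft_force: [-3.2, 1.3, 0.9]
grip_width: 0.0001
```

```bash
python3 - <<'E'
from h import *
st(); M=tool(180+DY,35); print(todock(np.array([readout.get_state()['eef_pos']])).round(1)); cellfit()
goto(push(-15,45),M);goto(push(-16,43),M)
E
```

```text
t 20.0 p [ 0.5373 -0.0176  0.0624] xax [-0.769  0.276  0.577] z [-0.544  0.192 -0.816] F [-3.2  1.3  0.9] M [0.05 0.2  0.02] g 0.0001
[[-17.1   0.3  62.4]]
n 234 x range [-1.8 47.4]
axis at x=0: y,z [-0.8 29. ] yaw,pitch deg [-0.6  1.3] rms 4.57
linear [-0.6 -0.3 -1. ] rot [-0.2 -0.2  0.1]
linear [-0.9 -0.3  1.2] rot [-0.2 -0.2  0.1]
```

It dropped in: pitch about 1°, axis z about 29. Retreating, then a pressing stroke from above to be sure.

Emit:
drive_tool(
  linear=[
    [8, 0, 0],
    [25, 0, -10],
    [40, 0, -40],
    [40, 0, -70],
    [40, 0, -80],
  ],
  delta_rot=[
    [0, 0, 0],
    [0, 0, 0],
    [0, -8, 0],
    [0, -16, 0],
    [0, -24, 0],
  ],
  jaw=[1.0, 1.0, 1.0, 1.0, 1.0],
)

```text
time_s: 20.6
eef_pos: [0.5526, -0.0227, 0.154]
ee_rot: [-0.506, -2.915, -0.047]
ft_force: [1.0, -0.5, -0.8]
grip_width: 0.0001
```

```bash
python3 - <<'E'
from h import *
st(); cellfit(); print(todock(np.array([readout.get_state()['eef_pos']])).round(1))
im,_=viewer.read_camera('wrist'); im2,_=viewer.read_camera('scene'); im3,_=viewer.read_camera('side')
a=cv2.resize(im[60:360,200:440],(480,600)); b=cv2.resize(im2[180:260,270:350],(300,300)); c=cv2.resize(im3[200:280,270:350],(300,300))
cv2.imwrite('pics/w7.png',np.hstack([a,np.vstack([b,c])]))
goto(D(-8,0,90),tool(180+DY,0))
E
```

```text
t 20.6 p [ 0.5526 -0.0227  0.154 ] xax [-0.925  0.331  0.184] z [-0.174  0.062 -0.983] F [ 1.  -0.5 -0.8] M [-0.05 -0.25 -0.03] g 0.0001
n 327 x range [-6.3 44. ]
axis at x=0: y,z [-1.6 27.5] yaw,pitch deg [ 1.3 -1.1] rms 1.81
[[ -3.5   1.3 153.7]]
linear [-8.  -0.4 60.2] rot [ -0.2 -11.4   0.2]
```

View pics/w7.png

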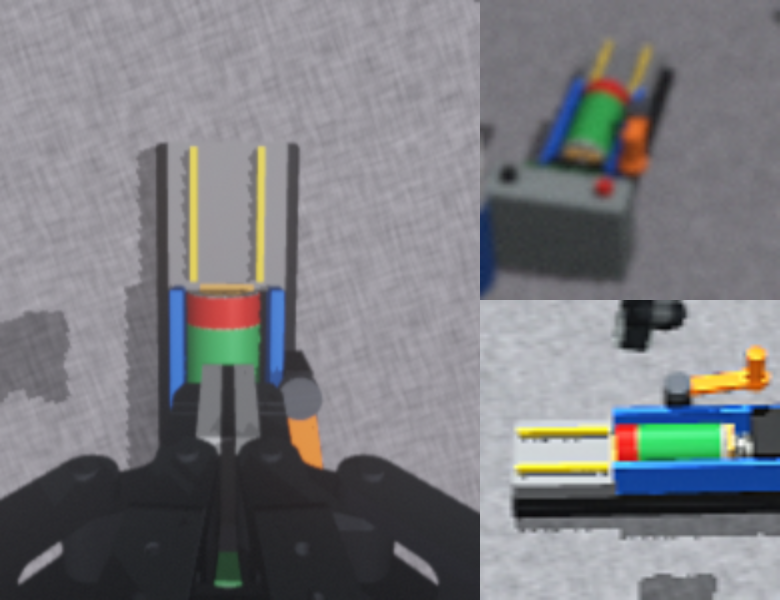

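Emit:
drive_tool(
  linear=[
    [-4, 0, 30],
    [-8, 0, 60],
    [-8, 0, 76],
    [-8, 0, 84],
  ],
  delta_rot=[
    [0, -6, 0],
    [0, -11.4, 0],
    [0, -11.4, 0],
    [0, -11.4, 0],
  ],
  jaw=[1.0, 1.0, 1.0, 1.0],
)

```text
time_s: 21.25
eef_pos: [0.5401, -0.0189, 0.0648]
ee_rot: [-0.535, -3.09, 0.005]
ft_force: [-37.4, 9.4, 121.4]
grip_width: -0.0001
```

Emit:
drive_tool(
  linear=[
    [0, 0, 1.5],
    [0, 0, 1.5],
  ],
  delta_rot=[
    [0, 0, 0],
    [0, 0, 0],
  ],
  jaw=[1.0, 1.0],
)

```text
time_s: 21.45
eef_pos: [0.5402, -0.0187, 0.0651]
ee_rot: [-0.535, -3.087, 0.002]
ft_force: [-23.8, 5.8, 61.3]
grip_width: -0.0
```

That press was too hard: the sensor read 121 N vertically, right at the 120 N wrist limit. The arm had settled lower than the pose I planned from. Lifting off and checking the seating.

Emit:
drive_tool(
  linear=[
    [0, 0, -10],
    [0, 0, -40],
    [0, 0, -80],
    [0, 0, -80],
  ],
  delta_rot=[
    [0, 0, 0],
    [0, 0, 0],
    [0, 0, 0],
    [0, 0, 0],
  ],
  jaw=[1.0, 0.6, 0.6, 0.6],
)

```text
time_s: 21.85
eef_pos: [0.5435, -0.0194, 0.1492]
ee_rot: [-0.537, -3.091, 0.0]
ft_force: [0.3, -0.2, -1.3]
grip_width: 0.0339
```

```bash
python3 - <<'E'
from h import *
cellfit()
for c in ('side','wrist'):
    K,T=cam(c); viewer.read_camera(c); print([(x['conf'],todock(w(T,x['xyz'])[None]).round(1)) for x in models.pinpoint(c,'clip_knob')])
st(); goto(D(72,34,130),tool(138))
E
```

```text
n 327 x range [-6.4 43.5]
axis at x=0: y,z [-2.  27.6] yaw,pitch deg [ 3.  -0.5] rms 1.88
[(0.68, array([[66.2, 39.4, 61.8]]))]
[(0.45, array([[70.2, 34.5, 63.7]]))]
t 22.15 p [ 0.5405 -0.0189  0.1441] xax [-0.942  0.337  0.01 ] z [-0.011 -0.    -1.   ] F [-0.   0.4 -0.6] M [ 0.   -0.01  0.11] g 0.0343
linear [-85.9  33.7  13.1] rot [-0.3 -0.5 22.3]
```

```bash
cat >> h.py <<'E'
def arc(th,z=78):
    "pose holding the knob at clip angle th (deg)"
    a=np.radians(th-90); return D(20+50*np.cos(a),30+50*np.sin(a),z), tool(th+90+DY)
E
python3 - <<'E'
from h import *
goto(*arc(97,130)); goto(*arc(97,78))
E
```

```text
linear [-83.5  35.7  13.1] rot [-0.2 -0.6 -6.9]
linear [-84.   35.9  65.1] rot [-0.2 -0.6 -6.9]
```

Emit:
drive_tool(
  linear=[
    [-40, 17, 6],
    [-84, 36, 13],
    [-84, 36, 13],
    [-84, 36, 13],
  ],
  delta_rot=[
    [0, -0.6, -6.9],
    [0, -0.6, -6.9],
    [0, -0.6, -6.9],
    [0, -0.6, -6.9],
  ],
  jaw=[0.6, 0.6, 0.6, 0.6],
)

```text
time_s: 22.55
eef_pos: [0.6313, -0.0135, 0.1283]
ee_rot: [-0.349, -3.119, 0.006]
ft_force: [-0.7, 0.1, -0.1]
grip_width: 0.0341
```

```bash
python3 - <<'E'
from h import *
st(); goto(*arc(97,78))
E
```

```text
t 22.55 p [ 0.6313 -0.0135  0.1283] xax [-0.975  0.221  0.003] z [-0.004 -0.004 -1.   ] F [-0.7  0.1 -0.1] M [-0.02  0.02  0.01] g 0.0341
linear [ 0.2  0.3 50.3] rot [-0.2 -0.2  0. ]
```

Emit:
drive_tool(
  linear=[
    [0, 0, 25],
    [0, 0, 48],
    [0, 0, 48],
    [0, 0, 48],
  ],
  delta_rot=[
    [0, 0, 0],
    [0, 0, 0],
    [0, 0, 0],
    [0, 0, 0],
  ],
  jaw=[0.6, 0.6, 0.75, 0.75],
)

```text
time_s: 22.95
eef_pos: [0.6307, -0.0139, 0.0808]
ee_rot: [-0.35, -3.118, 0.006]
ft_force: [0.9, -0.1, 0.0]
grip_width: 0.0211
```

```bash
python3 - <<'E'
from h import *
st()
for t in (89,81,73,65,57): goto(*arc(t))
E
```

```text
t 22.95 p [ 0.6307 -0.0139  0.0808] xax [-0.975  0.222  0.004] z [-0.004 -0.004 -1.   ] F [ 0.9 -0.1  0. ] M [ 0.02  0.02 -0.01] g 0.0211
linear [ 0.2 -6.3  2.9] rot [-0.3 -0.2  8. ]
linear [  1.7 -13.1   2.9] rot [-0.3 -0.2 16. ]
linear [  4.1 -19.7   2.9] rot [-0.3 -0.1 24. ]
linear [  7.3 -25.9   3. ] rot [-0.3 -0.1 32. ]
linear [ 11.4 -31.5   3. ] rot [-0.3 -0.1 40. ]
```

Emit:
drive_tool(
  linear=[
    [0, -6.5, 2],
    [2, -13, 2],
    [4, -20, 2],
    [7, -26, 2],
    [11, -31.5, 2],
  ],
  delta_rot=[
    [0, 0, 8],
    [0, 0, 16],
    [0, 0, 24],
    [0, 0, 32],
    [0, 0, 40],
  ],
  jaw=[0.75, 0.75, 0.75, 0.75, 0.75],
)

```text
time_s: 23.45
eef_pos: [0.6134, -0.0423, 0.0808]
ee_rot: [-1.405, -2.809, 0.006]
ft_force: [0.7, 1.1, -1.0]
grip_width: 0.0213
```

```bash
python3 - <<'E'
from h import *
st()
for t in (49,41,33,25,17): goto(*arc(t))
E
```

```text
t 23.45 p [ 0.6134 -0.0423  0.0808] xax [-0.6    0.8   -0.001] z [-0.002 -0.003 -1.   ] F [ 0.7  1.1 -1. ] M [ 0.16 -0.1   0.03] g 0.0213
linear [ 1.2 -7.5  2.9] rot [-0.2  0.1  7.7]
linear [  2.6 -14.4   2.9] rot [-0.2  0.1 15.7]
linear [  4.9 -20.9   2.9] rot [-0.2  0.1 23.7]
linear [  8.2 -27.1   2.9] rot [-0.2  0.1 31.7]
linear [ 12.2 -32.8   2.9] rot [-0.2  0.1 39.7]
```

Emit:
drive_tool(
  linear=[
    [1, -7.5, 1],
    [2.5, -14.5, 1],
    [5, -21, 1],
    [8, -27, 1],
    [12, -33, 1],
  ],
  delta_rot=[
    [0, 0, 8],
    [0, 0, 16],
    [0, 0, 24],
    [0, 0, 32],
    [0, 0, 39.7],
  ],
  jaw=[0.75, 0.75, 0.75, 0.75, 0.75],
)

```text
time_s: 23.95
eef_pos: [0.5803, -0.0525, 0.0817]
ee_rot: [2.281, 2.158, -0.002]
ft_force: [0.9, 0.4, -0.8]
grip_width: 0.0212
```

```bash
python3 - <<'E'
from h import *
st()
for t in (9,3,-3,-5): goto(*arc(t))
E
```

```text
t 23.95 p [ 0.5803 -0.0525  0.0817] xax [ 0.055  0.998 -0.002] z [ 0.    -0.002 -1.   ] F [ 0.9  0.4 -0.8] M [ 0.13 -0.21 -0.01] g 0.0212
linear [ 0.7 -7.4  3.7] rot [0.  0.1 7.6]
linear [  1.7 -12.6   3.7] rot [ 0.   0.1 13.6]
linear [  3.2 -17.6   3.7] rot [ 0.   0.1 19.6]
linear [  3.8 -19.2   3.7] rot [ 0.   0.1 21.6]
```

Emit:
drive_tool(
  linear=[
    [1, -7.5, 1],
    [2, -12.5, 1],
    [3, -17, 1],
    [3.5, -19, 1],
    [3.5, -19, 1],
  ],
  delta_rot=[
    [0, 0, 7.6],
    [0, 0, 13.6],
    [0, 0, 18],
    [0, 0, 20],
    [0, 0, 20],
  ],
  jaw=[0.75, 0.75, 0.75, 0.75, 0.75],
)

```text
time_s: 24.45
eef_pos: [0.5618, -0.0475, 0.0816]
ee_rot: [2.62, 1.73, 0.001]
ft_force: [-0.2, 0.8, 0.3]
grip_width: 0.0215
```

```bash
python3 - <<'E'
from h import *
st(); goto(*arc(-5))
K,T=cam('side'); viewer.read_camera('side'); print([(x['conf'],todock(w(T,x['xyz'])[None]).round(1)) for x in models.pinpoint('side','clip_knob')])
E
```

```text
t 24.45 p [ 0.5618 -0.0475  0.0816] xax [ 0.393  0.92  -0.001] z [ 0.001 -0.001 -1.   ] F [-0.2  0.8  0.3] M [ 0.01  0.   -0.  ] g 0.0215
linear [-0.3 -0.4  3.6] rot [0.1 0.  1.7]
[(0.61, array([[ 19.8, -22.2,  58.8]])), (0.41, array([[13.8,  3. , 29.8]]))]
```

Emit:
drive_tool(
  linear=[
    [0, -1.5, 0],
    [0, -3, 0],
    [0, -3, 0],
  ],
  delta_rot=[
    [0, 0, 0],
    [0, 0, 0],
    [0, 0, 0],
  ],
  jaw=[0.75, 0.75, 0.75],
)

```text
time_s: 24.85
eef_pos: [0.5601, -0.0471, 0.0816]
ee_rot: [2.617, 1.731, 0.003]
ft_force: [7.3, -2.9, -3.6]
grip_width: 0.0213
```

Emit:
drive_tool(
  linear=[
    [0, 3, 0],
    [0, 3, 0],
    [0, 3, -40],
    [0, 3, -90],
    [0, 3, -130],
  ],
  delta_rot=[
    [0, 0, 0],
    [0, 0, 0],
    [0, 0, 0],
    [0, 0, 0],
    [0, 0, 0],
  ],
  jaw=[0.7, 0.65, 0.65, 0.65, 0.65],
)

```text
time_s: 25.35
eef_pos: [0.5622, -0.0484, 0.2137]
ee_rot: [2.617, 1.73, 0.002]
ft_force: [0.5, 1.0, -0.4]
grip_width: 0.0298
```

```bash
python3 - <<'E'
from h import *
st(); cellfit()
for c in ('side','wrist'):
    K,T=cam(c); im,_=viewer.read_camera(c); print(c,[(x['conf'],todock(w(T,x['xyz'])[None]).round(1)) for x in models.pinpoint(c,'clip_knob')])
    if c=='side': s=cv2.resize(im[190:290,250:390],(560,400)); o=cv2.resize(im[120:320,200:420],(240,218))
r=cv2.resize(im[80:300,200:440],(240,182)); cv2.imwrite('pics/f.png',np.hstack([s,np.vstack([o,r])]))
E
```

```text
t 25.35 p [ 0.5622 -0.0484  0.2137] xax [ 0.392  0.92  -0.001] z [ 0.003 -0.003 -1.   ] F [ 0.5  1.  -0.4] M [ 0.04  0.   -0.02] g 0.0298
n 194 x range [-6.4 43.5]
axis at x=0: y,z [-3.1 26.3] yaw,pitch deg [ 3.9 -3.1] rms 3.81
side [(0.69, array([[ 19. , -17.8,  62. ]]))]
wrist [(0.61, array([[ 20.7, -23.3,  66.2]]))]
```

View pics/f.png

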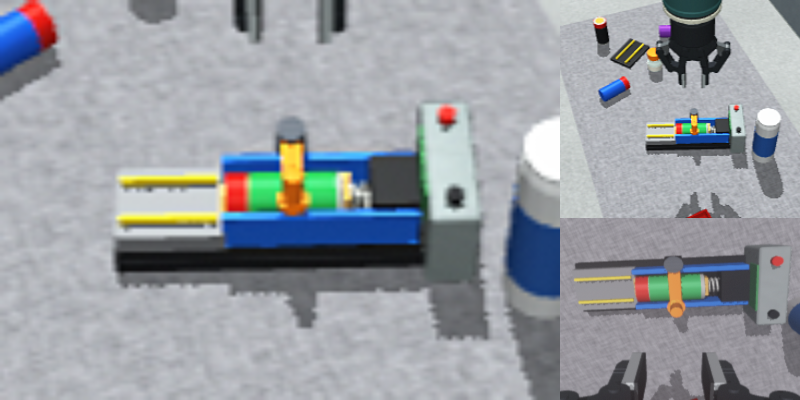

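The final pictures show the cell flat between lip and spring, the clip straight across it and against its stop (7.3 N felt), and the bystanders standing. The arm is clear, so I'm handing in.

```bash
python3 -c "
from h import *
print(order.close_job())"
```

```text
the job is handed in; nothing more can be done
None
```

The good cell is loaded flat in the bay with the clip closed over it, and I handed the job in at about 25 s. One thing may count against the run: my press on the red end was too hard and read about 121 N vertical (roughly 127 N in total). That is over the 120 N wrist limit, and I can't tell whether it was scored as a failure.

**What I did**
- **Clip:** I swung it open to about 1.7 rad.
- **Cell pickup:** My first grip bit too high on the cell, so I set it back on the saddle and regrasped lower.
- **Spring first:** I pushed the negative end onto the spring with the red end raised. The force of about 6.3 N corresponds to about 9 mm of squeeze.
- **Red end:** The fingertips could not go below the wall tops. I rested the red end on the lip, released it, and used shut, leaned fingers to push it forward and down behind the lip.
- **Clip back:** I swung it closed until it met its stop (about 7 N felt).

**Last checks**
- **Seating:** The pictures show the red end at the lip, the spring squeezed and the cell centred. Before the clip closed, a fit of the cell gave its axis at 27.6 mm (28 expected) and a tilt of about 0.5°.
- **Off-centre reading:** The fixed cameras put the cell 2 to 3 mm to one side. They put the dock off to the same side by a similar amount, so I took this as camera bias.
- **Poor final fit:** The last fit, with the clip partly hiding the cell, read a 3° tilt with a large error. I relied on the pictures instead.
- **Clip angle:** The knob was found at about (20, -20) mm in the dock frame, which is closed.
- **Bystanders:** The spent cell, jar and spray can look upright and in place. Only part of the screwdriver's tray shows in that last picture; the arm never went near it.

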